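# Raise the magnifier stand and rest the magnifying glass on it

## Robot

A 6-joint arm with a two-finger parallel gripper is mounted at the origin on the work surface. World frame = base frame: x ahead of the robot, y to its left, z up, the work surface at z = 0. Lengths are in mm, angles in degrees, forces in N, time in s.
With the tool pointing down it reaches from about 350 to 850 mm from the base axis. Payload 8.1 kg.
Tool frame: the origin (TCP) lies on the mounting face of the last link; the fingertips stand 173 mm ahead of it and the grasp point (between the pads) lies 155 mm ahead of it; z points along the fingers, y is the direction in which the jaws open and shut (so a half turn about z gives the same grasp; the last joint's range is limited). The gripper opens to 85 mm and grips with 20 to 120 N. Pads are 22 mm wide; open, the fingers measure 114 mm over their backs; the gripper's body (76 mm by 85 mm) begins 54 mm behind the grasp point. The pads swing forward as they close: fully open they stand 13 mm farther back than shut.
Start: joints at [-78.002, 7.471, 85.268, -0, 87.261, -4.893], TCP at [174.35, -574.116, 404.692] pointing down, gripper open.
Joint ranges: [-169.43, 169.43], [-51.17, 129.36], [1.28, 143.12], [-76.62, 256.62], [0, 156.53], [-152.29, 152.29]. Speed limits (degrees/s): [136.94, 136.94, 159.86, 180, 180, 180].

## Interface

Orientations are given as [roll, pitch, yaw] about the fixed x, y, z axes, in that order (R = Rz(yaw) Ry(pitch) Rx(roll)).
In Python, from bench import * gives the robot as it stands.
- The arm moves only by the shell command python3 -m jog 'ROWS' [FORCE]. ROWS is JSON, a list of rows, each an object of numbers: "tx", "ty", "tz": the shift along the tool's x, y, z as a fraction of full scale; "ax", "ay", "az": the turn, a rotation vector about the tool's x, y, z as a fraction of full scale; "hand": the opening, from 0 (shut) to 1 (fully open). A call has 1 to 5 rows; each row is the pose to reach, as a shift and turn from the pose commanded when the call began, along the tool's axes at that moment; what a row does not reach only later rows make up. Full scale, the value 1, is 150 mm for a shift and 45 degrees for a turn. A row lasts 1/12 s, in which the tool goes at most 41.7 mm and 7.16 degrees, less where a joint would pass 70% of its speed; a pose out of reach is approached as far as the arm can. A call with a number of a shift or a turn outside -1 to 1 is refused whole. A call with a gripper value outside its range is refused whole. The fingers move at their own pace and stop on an object; FORCE is the grip in N (left out, the last holds). Time passes only in rows, so rows that repeat a pose let the fingers close. It gives the time, the measured TCP pose, the force and the opening at its end, in the units of the state.
- sense(): the state, without advancing time (a new reading comes with each control period).
- snapshot(name): name is "scene" or "side" or "wrist"; returns a dict with "pixels" (400x640x3 uint8, red, green, blue), "z_map" (400x640 float32, mm along the optical axis (not along the pixel's ray), 0 where there is no reading), "intrinsics" (3x3 intrinsics, pixels), "R" (3x3) and "t" (3): a world point X has camera coordinates R X + t. Camera axes: x right, y down, z forward; pixel columns grow to the right and rows downward; lengths in mm; the calibration is good to about 2 mm. A picture is of the moment at which its call begins.
- hand_in(): hands the job in, once; it reports no verdict.
The state is a dict: "time": time; "joint_pos": joint angles; "qd": joint speeds; "joint_efforts": joint torques, N m; "tool_pos": TCP position; "tcp_rot": TCP orientation; "ft_force": force on the tool from outside, world axes, zero at the start; "wrist_torque": the same for the moment, N m; "finger_gap": finger opening in mm.
Only numpy, scipy, OpenCV 4.12 (cv2) and the standard library are available. Lean on these libraries where they do the work, as an engineer would, in place of code of your own. Each camera call takes 0.05 s, during which the arm holds its last target.

## Task

Pull the telescoping stand up to its full height so that its red lock button clicks out, and only then lay the magnifying glass in the stand's sloped cradle: handle lengthwise between both pairs of cheeks and flat on the narrow spine, butt end down at the bottom lip, lens at the upper end. Leave the amber jar, the denture cup, the tweezers case and the tall pump bottle standing or lying where they are.

Things in the scene. Friction and masses are not known exactly. Their poses are not given: they have to be found in the camera images.
- stand: Stand screwed to the shelf. Dark base plate 130 x 100 x 12 mm; grey square sleeve 32 mm wide, its top 100 mm above the shelf, out of which an aluminium tube with the cradle slides straight up. Origin under the base plate's centre, on the column's axis; z up; x is the level direction in which the cradle climbs.
- cradle_seat (a point): Lower end of the sloped cradle: middle of the spine's top surface at the inner face of the bottom lip; 118 mm above the shelf when lowered. Cradle axes: x up the slope (25 deg above level), y across, z square to the slope. The spine is a white bar 14 mm wide, x 0 to 118 mm, z -30 to 0. The lip (x -6 to 0) stands 12 mm above it.
- cradle_grip (a point): Middle of the bare part of the spine on its top surface, x = 62 mm from the lip, axes as cradle_seat. From x = 24 to 100 mm both sides of the spine are free: here it can be pinched across its 14 mm width to pull the stand up, and here fingers that hold the handle have room.
- cradle (a joint): How far the stand is pulled straight up: 0 fully down, 0.060 m at the top stop. It starts between 0 and 0.030, slides with about 3 N of friction plus its own 0.15 kg, and stays where it is left. At about 0.055 the lock button comes free of the sleeve and clicks out.
- lock_button (a joint): Travel of the sprung red lock button, 10 mm across, on the +x face of the tube: 0 while held in by the sleeve, 0.008 m when it has clicked out over the sleeve's rim and keeps the stand from going down.
- magnifier: Magnifying glass, 0.13 kg (varies), lying flat. Black handle 125 mm long, 18 mm wide, 14 mm thick; steel-rimmed round lens 80 mm across, 10 mm thick. Origin on the underside of the handle, 65 mm from its butt end; x points along the handle to the lens, z up out of the flat.
- mag_butt (a point): Middle of the lower edge of the handle's butt end (x = -65 mm on the magnifier).
- mag_lens (a point): Centre of the lens (x = +96 mm, z = +5 mm on the magnifier).
- tweezers_case: Bystander: stainless tweezers case 110 x 24 x 14 mm, lying beside the magnifier's handle. Origin under its centre, x along it. (Not to be used: a tiny mirrored cabinet, 220 mm high, door ajar, also stands at the shelf's far left corner, more than 0.8 m from the robot's base.)
- jar: Bystander: amber glass jar with black screw lid, 58 mm across, 70 mm high. Origin under its centre.
- denture_cup: Bystander: pearl plastic denture cup with lid, 80 mm across, 67 mm high. Origin under its centre.
- cradle_top (a point): Upper end of the spine's top surface, x = 118 mm, axes as cradle_seat. Black cheeks stand on both sides of the spine at x 0 to 24 and x 100 to 118 mm: 28 mm clear between them, 12 mm above the spine's top, then flared outwards to z = 18 mm, y = +-22 mm.
- pump_bottle: Bystander: tall slim pump bottle standing about midway between the stand and the magnifier, 56 mm across, 150 mm high to the shoulder, 205 mm with the pump, whose spout reaches 40 mm out along the bottle's -x. Origin under its centre.
Not all that is in view belongs to the job. What is shaped like the magnifier but blue is not meant.

How it is judged (in metres and radians):
On the way:
1. the stand is pulled up until its lock button clicks out, the magnifier not yet on it (value of joint cradle above 0.053 m and value of joint lock_button above 0.005 m and distance between mag_butt and cradle_seat above 0.06 m), for 0.2 s.
At the end, for the whole second after the job is handed in: Stand up at least 53 of 60 mm, lock button out 5 mm or more; magnifier at rest in the cradle: butt within 12 mm of the lip, 10 mm of the centre line and 5 mm of the spine's top, handle in line with the spine and flat on it within 0.12 rad, lens at the upper end (value of joint cradle above 0.053 m and value of joint lock_button above 0.005 m and x of mag_butt in the frame of cradle_seat between -0.004 and 0.012 m and y of mag_butt in the frame of cradle_seat between -0.01 and 0.01 m and z of mag_butt in the frame of cradle_seat between -0.004 and 0.005 m and x of mag_lens in the frame of cradle_seat above 0.15 m and angle between the x axis of magnifier and the x axis of cradle_seat, either way round below 0.12 rad and angle between the z axis of magnifier and the z axis of cradle_seat, either way round below 0.12 rad and linear speed of magnifier below 0.02 m/s and angular speed of magnifier below 0.2 rad/s); the robot touches nothing.
It fails at once if a bystander is shoved more than 20 mm (distance of any of jar, denture_cup, tweezers_case, pump_bottle from where it was at the start of the episode above 0.02 m).
It fails at once if the jar, the cup or the pump bottle is tipped (angle between any of jar, denture_cup, pump_bottle's own z axis and vertical above 0.35 rad).
It also fails if it takes over 64 s, if anything falls off the work surface, if the arm or the gripper's body presses on something with over 40 N, if the wrist force passes 120 N, or if a joint passes its speed limit or range.

## Working session

There is one attempt and no reset: what is moved stays moved. The work goes in short steps, Python scripts to look and compute and a shell command to move; the robot and the scene stay as the last step left them, time stands still between calls to the robot, and variables do not carry over. Pictures are saved under pics/ and viewed, and the job is handed in when it is done.

```bash
ls; mkdir -p pics; python3 - <<'E'
from bench import *
import cv2, numpy as np, pickle
print(sense())
for n in ["scene","side","wrist"]:
    s=snapshot(n); cv2.imwrite(f"pics/{n}0.png",s["pixels"][:,:,::-1]); pickle.dump(s,open(f"{n}0.pkl","wb"))
    print(n,s["intrinsics"].tolist(),s["R"].tolist(),s["t"].tolist())
E
```

```text
pics
{'time': 0.0, 'joint_pos': array([-7.80018491e+01,  7.51369707e+00,  8.53304348e+01, -1.89691394e-03,
        8.72622421e+01, -4.89435385e+00]), 'qd': array([-0.07990634, -0.0382349 ,  0.04745853, -0.06379907, -0.03608982,
       -0.0558758 ]), 'joint_efforts': array([ 4.07749440e-05, -5.69389021e+01, -5.00556958e+01, -3.74018555e-04,
        1.43046014e-02, -9.43278991e-06]), 'tool_pos': array([ 174.29847222, -573.87464359,  403.64777861]), 'tcp_rot': array([-1.79893852e+02, -7.18802187e-03,  1.68925904e+01]), 'ft_force': array([-0.37817073,  0.56668524, -0.56043419]), 'wrist_torque': array([-0.01397111, -0.02594182,  0.01448521]), 'finger_gap': 85.69921070248442}
scene [[492.5827677820617, 0.0, 321.20852031640703], [0.0, 492.5827677820617, 210.30180689618078], [0.0, 0.0, 1.0]] [[-0.5441677349412372, 0.838859272276131, 0.014021325375411684], [0.6790761177631665, 0.45020767779016596, -0.5798005460005125], [-0.4926835724200978, -0.3059872026329627, -0.8146377902431389]] [352.8807162441527, -299.62967546954553, 1614.780710423034]
side [[503.74112168653676, 0.0, 319.74649342906395], [0.0, 503.74112168653676, 205.09037785080042], [0.0, 0.0, 1.0]] [[0.9977664402604213, -0.06635641412135507, -0.0076783458506789444], [-0.055794862841228074, -0.7646694435992567, -0.6420027845002949], [0.03672960618596333, 0.6409972451817237, -0.7666638557404839]] [-556.3587541545733, 73.45002111631183, 1398.758677853937]
wrist [[277.7299472056118, 0.0, 319.3825001794665], [0.0, 277.7299472056118, 203.5988705892096], [0.0, 0.0, 1.0]] [[0.290886024136136, -0.9567562783508307, -0.001656743353950475], [-0.9156338520857155, -0.2788848144228778, 0.2895477666966069], [-0.2774886842322527, -0.08270842835277839, -0.9571621315129784]] [-600.3527046975021, -37.68633047223736, 378.7564015806483]
```

View pics/scene0.png

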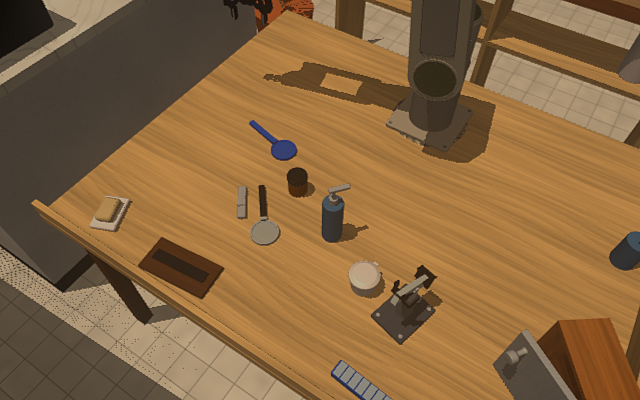

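View pics/side0.png

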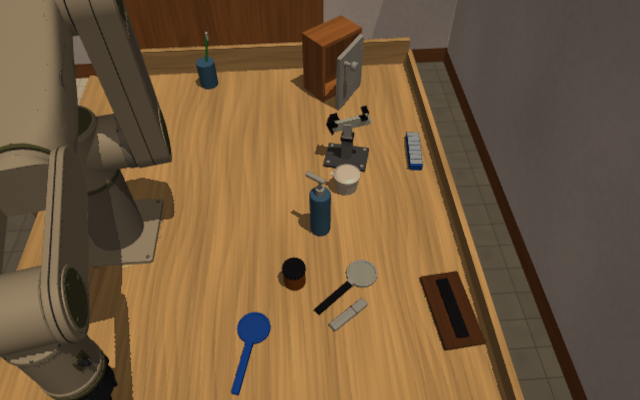

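View pics/wrist0.png

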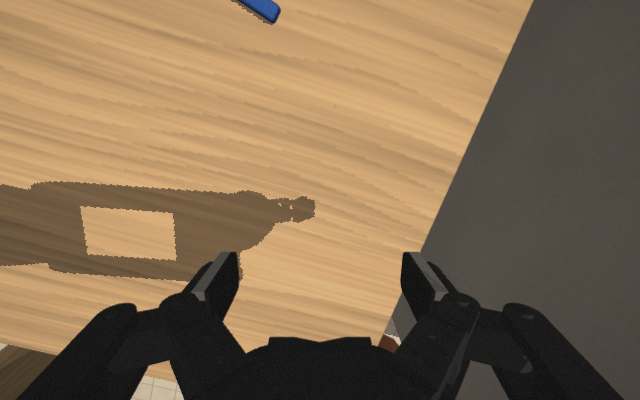

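Scene view: the magnifier (black handle, steel lens) is at about (263,200)/(265,232), the blue decoy at (270,140). The tweezers case is at (242,202), jar (297,182), pump bottle (333,215), cup (365,278) and stand (405,305). In the side view the magnifier is at (335,296)/(361,273) and the stand at (347,140). The black-handled one with the grey lens fits the description; next come enlarged crops and measurements.

```bash
cat > h.py <<'E'
import numpy as np, cv2, pickle
def P(s,u,v,z=None):
    K=s["intrinsics"];u=np.asarray(u,float);v=np.asarray(v,float)
    ray=np.stack([(u-K[0,2])/K[0,0],(v-K[1,2])/K[1,1],np.ones_like(u)],-1)
    if z is None:
        d=s["z_map"][v.astype(int),u.astype(int)]; X=ray*d[...,None]
        return (X-s["t"])@s["R"]
    C=-s["R"].T@s["t"]; D=ray@s["R"]
    return C+D*((z-C[2])/D[...,2])[...,None]
def proj(s,X):
    c=np.atleast_2d(X)@s["R"].T+s["t"]; p=c@s["intrinsics"].T
    return p[:,:2]/p[:,2:]
def crop(s,x0,y0,x1,y1,name,f=6):
    cv2.imwrite(name,cv2.resize(s["pixels"][y0:y1,x0:x1,::-1],None,fx=f,fy=f,interpolation=cv2.INTER_CUBIC))
E
python3 - <<'E'
from h import *
sc=pickle.load(open("scene0.pkl","rb"));sd=pickle.load(open("side0.pkl","rb"))
a=cv2.resize(sc["pixels"][170:260,220:350,::-1],None,fx=4,fy=4,interpolation=2)
b=cv2.resize(sc["pixels"][255:350,345:445,::-1],None,fx=6,fy=6,interpolation=2)
c=cv2.resize(sd["pixels"][95:200,300:385,::-1],None,fx=5.6,fy=5.6,interpolation=2)
cv2.imwrite("pics/c1.png",a);cv2.imwrite("pics/c2.png",b);cv2.imwrite("pics/c3.png",c)
for n,s in (("sc",sc),("sd",sd)):
    vv,uu=np.mgrid[0:400,0:640]; W=P(s,uu,vv)
    m=(s["z_map"]>0)&(W[...,2]>5)&(W[...,2]<260)&(W[...,0]>250)&(W[...,0]<1000)&(abs(W[...,1])<600)
    k,l,st,ce=cv2.connectedComponentsWithStats(m.astype(np.uint8))
    for i in range(1,k):
        if st[i,4]>60:
            w=W[l==i]; print(n,st[i],w.mean(0).round(),w.min(0).round(),w.max(0).round())
E
```

```text
sc [250 120  48  40 499] [ 371. -349.   10.] [ 332. -469.    5.] [ 419. -274.   19.]
sc [287 168  21  29 521] [ 489. -184.   52.] [ 450. -219.    5.] [ 511. -161.   76.]
sc [250 185  30  60 705] [ 630. -201.    9.] [ 526. -289.    5.] [ 694. -141.   18.]
sc [ 322  184   29   59 1082] [568. -18. 116.] [524. -53.   5.] [587.   3. 208.]
sc [237 186  10  33 276] [ 610. -293.   12.] [ 561. -334.    5.] [ 658. -256.   19.]
sc [ 90 197  41  35 857] [ 846. -564.   21.] [ 779. -600.    5.] [ 903. -521.   41.]
sc [  68  224  268  176 6265] [ 908. -215.   29.] [ 801. -600.    5.] [949. 218.  56.]
sc [349 261  32  36 892] [650. 125.  59.] [596.  83.   5.] [684. 161.  73.]
sc [ 371  265   67   80 2511] [667. 248.  63.] [553. 181.   5.] [731. 308. 202.]
sc [ 493  318  110   82 5608] [659. 546. 160.] [451. 467.   5.] [733. 600. 227.]
sc [ 331  360   62   40 1037] [869. 237.  25.] [843. 175.   5.] [891. 319.  32.]
sd [ 302   32   62   78 2916] [635. 544. 128.] [539. 462.   5.] [741. 600. 224.]
sd [ 412   72  112  328 4202] [ 934. -117.   38.] [ 926. -543.    5.] [949. 600.  56.]
sd [ 323  106   48   89 2353] [650. 198.  68.] [582.  76.   5.] [728. 305. 200.]
sd [405 133  18  37 496] [865. 235.  23.] [841. 166.   5.] [897. 322.  32.]
sd [ 305  172   26   64 1084] [554. -45. 112.] [521. -63.   5.] [584. 117. 207.]
sd [281 258  25  33 647] [ 479. -205.   55.] [ 449. -225.    5.] [ 509. -167.   74.]
sd [314 260  63  55 887] [ 621. -213.   10.] [ 525. -294.    5.] [ 691. -145.   19.]
sd [ 420  271   66   79 3060] [ 857. -310.   12.] [ 800. -407.    5.] [ 917. -199.   23.]
sd [329 298  38  33 426] [ 605. -303.   12.] [ 558. -342.    5.] [ 653. -263.   19.]
sd [ 231  312   39   84 1131] [ 368. -359.   10.] [ 332. -477.    5.] [ 415. -279.   21.]
```

View pics/c1.png

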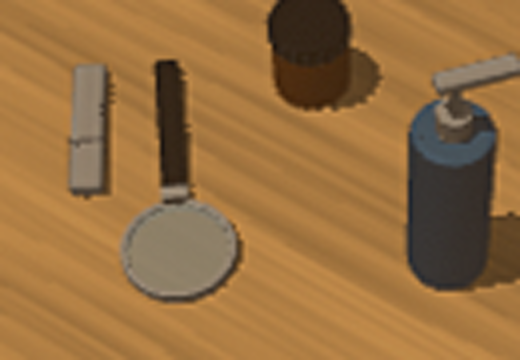

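View pics/c2.png

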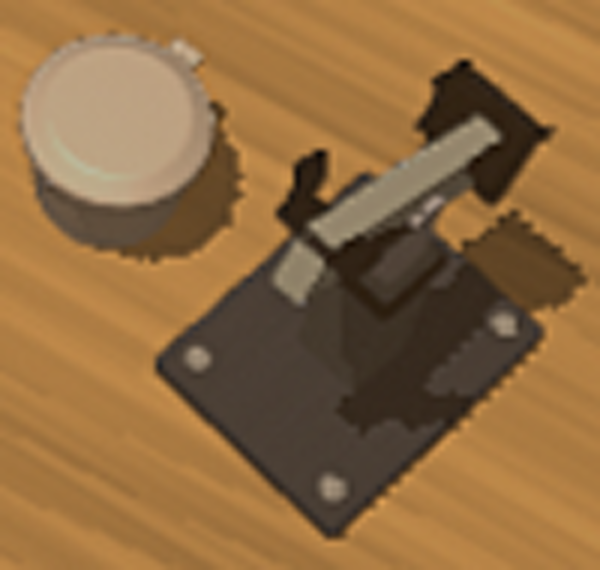

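View pics/c3.png

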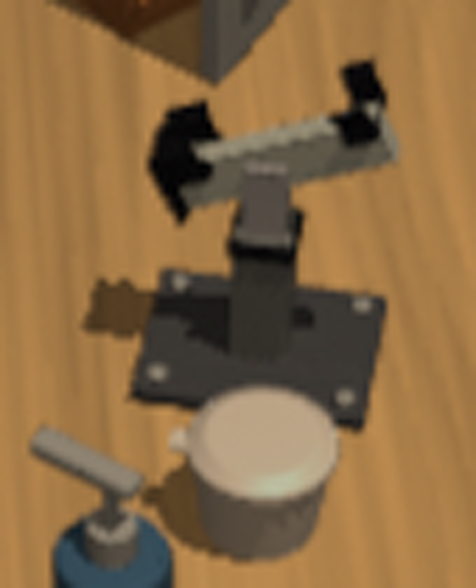

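```bash
python3 - <<'E'
from h import *
sc=pickle.load(open("scene0.pkl","rb"));sd=pickle.load(open("side0.pkl","rb"))
vv,uu=np.mgrid[0:400,0:640]
for n,s in (("sc",sc),("sd",sd)):
    W=P(s,uu,vv); I=s["pixels"].astype(int)
    reg=(W[...,0]>540)&(W[...,0]<780)&(W[...,1]>140)&(W[...,1]<330)
    # base plate
    m=reg&(W[...,2]>7)&(W[...,2]<16)&(I[...,0]<110)
    m=cv2.morphologyEx(m.astype(np.uint8),cv2.MORPH_OPEN,np.ones((3,3)))
    w=W[m>0]; r=cv2.minAreaRect(w[:,:2].astype(np.float32)); print(n,"base",r, w[:,2].mean())
    # white spine
    h=reg&(W[...,2]>100)
    m=h&(I.min(-1)>90)
    w=W[m]; print("white",len(w),w.min(0).round(),w.max(0).round())
    for z0 in range(100,210,8):
        q=w[(w[:,2]>=z0)&(w[:,2]<z0+8)]
        if len(q): print(z0,len(q),q.mean(0).round(1))
    # magnifier
    reg=(W[...,0]>510)&(W[...,0]<705)&(W[...,1]>-300)&(W[...,1]<-130)
    m=reg&(W[...,2]>8)&(I[...,0]<75)&(I.max(-1)<80)
    w=W[m]; print("handle",len(w),w[:,2].mean(),cv2.minAreaRect(w[:,:2].astype(np.float32)))
    m=reg&(W[...,2]>5)&(I.min(-1)>80)
    k,l,st,ce=cv2.connectedComponentsWithStats(m.astype(np.uint8));i=1+st[1:,4].argmax()
    v,u=np.where(l==i); w=P(s,u,v,10.); print("lens",len(w),cv2.minAreaRect(w[:,:2].astype(np.float32)),cv2.minEnclosingCircle(w[:,:2].astype(np.float32)))
E
```

```text
sc base ((656.7565307617188, 245.19053649902344), (99.44698333740234, 132.23928833007812), 74.61250305175781) 11.75669660671135
white 238 [607. 221. 135.] [721. 261. 185.]
132 17 [612.7 255.7 137.3]
140 35 [634.7 251.7 144.3]
148 24 [643.9 246.5 151.9]
156 49 [672.6 239.6 159.9]
164 54 [691.5 234.5 167.9]
172 44 [696.2 233.3 175.8]
180 15 [703.9 231.6 181.8]
handle 198 12.592367334258304 ((610.348388671875, -224.28753662109375), (194.1446075439453, 120.56841278076172), 20.744699478149414)
lens 444 ((654.40869140625, -181.70721435546875), (74.51387023925781, 76.32308959960938), 33.5198860168457) ((654.1473388671875, -181.89784240722656), 39.68641662597656)
sd base ((655.1292114257812, 238.5376434326172), (99.83827209472656, 129.519287109375), 76.2059326171875) 10.806705675845762
white 86 [623. 217. 138.] [719. 258. 183.]
132 1 [623.7 257.8 138.2]
140 21 [639.3 240.8 144.6]
148 21 [644.7 244.  151.6]
156 15 [672.9 236.6 160.4]
164 23 [683.6 231.6 167.7]
172 4 [697.8 227.9 173.8]
180 1 [706.  229.2 183.1]
handle 294 12.340129112137888 ((573.5590209960938, -253.3681182861328), (115.28753662109375, 19.06595802307129), 39.36610794067383)
lens 528 ((653.075927734375, -186.02545166015625), (75.9642105102539, 74.76924896240234), 84.20624542236328) ((650.5162353515625, -187.8040771484375), 41.42939376831055)
```

```bash
cat >> h.py <<'E'
from scipy.spatial.transform import Rotation as Ro
def rot(rpy): return Ro.from_euler("xyz",rpy,degrees=True)
def need(p,rpy,tp,trpy):
    R=rot(rpy); d=R.inv().apply(np.array(tp)-np.array(p))/150; a=(R.inv()*rot(trpy)).as_rotvec(degrees=True)/45
    return d.round(3),a.round(3)
def go(tp,trpy):
    from bench import sense
    s=sense(); print(s["time"],s["tool_pos"].round(1),s["tcp_rot"].round(2),s["joint_pos"].round(1),s["ft_force"].round(1),round(s["finger_gap"],1))
    print("need",*need(s["tool_pos"],s["tcp_rot"],tp,trpy))
E
python3 - <<'E'
from h import *
w=pickle.load(open("wrist0.pkl","rb"))
C=-w["R"].T@w["t"]; T=rot([180,0,16.89])
print("cam in tool",T.inv().apply(C-[174.3,-574,404.7]), "axis",T.inv().apply(w["R"][2]))
go([610,250,450],[180,0,-15])
E
```

```text
cam in tool [73.80259685  1.06312858 32.25135287] axis [-0.28954873 -0.00147949  0.95716213]
0.15 [ 174.3 -573.9  403.9] [-1.7992e+02 -1.0000e-02  1.6890e+01] [-78.    7.5  85.3  -0.   87.3  -4.9] [ 0.7 -0.4 -0.1] 85.4
need [ 4.375 -4.413 -0.301] [-0.002  0.     0.709]
```

```bash
R='{"tx":0.9,"ty":-0.9,"tz":-0.3}'; 
python3 -m jog '[{"tx":0.2,"ty":-0.2,"tz":-0.1},{"tx":0.45,"ty":-0.45,"tz":-0.3},{"tx":0.7,"ty":-0.7,"tz":-0.3},{"tx":0.9,"ty":-0.9,"tz":-0.3},{"tx":0.9,"ty":-0.9,"tz":-0.3}]'; python3 -c "
from h import *
go([610,250,450],[180,0,-15])"
```

```text
0.15 [ 174.3 -573.9  403.9] [-1.7992e+02 -1.0000e-02  1.6890e+01] [-78.    7.5  85.3  -0.   87.3  -4.9] [ 0.7 -0.4 -0.1] 85.4
need [ 4.375 -4.413 -0.301] [-0.002  0.     0.709]invalid input at $[0]: expected keys tx, ty, tz, ax, ay, az, hand
```

All keys are required.

```bash

python3 -m jog '[{"tx":0.2,"ty":-0.2,"tz":-0.1,"ax":0,"ay":0,"az":0,"hand":1},{"tx":0.45,"ty":-0.45,"tz":-0.3,"ax":0,"ay":0,"az":0,"hand":1},{"tx":0.7,"ty":-0.7,"tz":-0.3,"ax":0,"ay":0,"az":0,"hand":1},{"tx":0.9,"ty":-0.9,"tz":-0.3,"ax":0,"ay":0,"az":0,"hand":1},{"tx":0.9,"ty":-0.9,"tz":-0.3,"ax":0,"ay":0,"az":0,"hand":1}]'; python3 -c "
from h import *
go([610,250,450],[180,0,-15])"
```

```text
time: 0.57
tool_pos: [265.1, -403.5, 450.2]
tcp_rot: [180.0, -0.0, 16.9]
ft_force: [1.1, 0.1, 1.1]
finger_gap: 85.3
0.5667 [ 265.1 -403.5  450.2] [ 1.7997e+02 -4.0000e-02  1.6900e+01] [-62.8 -11.8  99.3   0.   92.4  10.3] [1.1 0.1 1.1] 85.3
need [ 3.467e+00 -3.500e+00  2.000e-03] [ 0.    -0.001  0.709]
```

```bash

python3 -m jog '[{"tx":0.9,"ty":-0.9,"tz":0,"ax":0,"ay":0,"az":0,"hand":0.6},{"tx":0.9,"ty":-0.9,"tz":0,"ax":0,"ay":0,"az":0,"hand":0.6},{"tx":0.9,"ty":-0.9,"tz":0,"ax":0,"ay":0,"az":0,"hand":0.6},{"tx":0.9,"ty":-0.9,"tz":0,"ax":0,"ay":0,"az":0,"hand":0.6},{"tx":0.9,"ty":-0.9,"tz":0,"ax":0,"ay":0,"az":0,"hand":0.6}]'
python3 -m jog '[{"tx":0.9,"ty":-0.9,"tz":0,"ax":0,"ay":0,"az":0,"hand":0.6},{"tx":0.9,"ty":-0.9,"tz":0,"ax":0,"ay":0,"az":0,"hand":0.6},{"tx":0.9,"ty":-0.9,"tz":0,"ax":0,"ay":0,"az":0,"hand":0.6},{"tx":0.9,"ty":-0.9,"tz":0,"ax":0,"ay":0,"az":0,"hand":0.6},{"tx":0.9,"ty":-0.9,"tz":0,"ax":0,"ay":0,"az":0,"hand":0.6}]'
python3 -m jog '[{"tx":0.9,"ty":-0.9,"tz":0,"ax":0,"ay":0,"az":0,"hand":0.6},{"tx":0.9,"ty":-0.9,"tz":0,"ax":0,"ay":0,"az":0,"hand":0.6},{"tx":0.9,"ty":-0.9,"tz":0,"ax":0,"ay":0,"az":0,"hand":0.6},{"tx":0.9,"ty":-0.9,"tz":0,"ax":0,"ay":0,"az":0,"hand":0.6},{"tx":0.9,"ty":-0.9,"tz":0,"ax":0,"ay":0,"az":0,"hand":0.6}]'
python3 -c "
from h import *
go([610,250,450],[180,0,-15])"
```

```text
time: 0.98
tool_pos: [355.2, -234.2, 449.7]
tcp_rot: [-180.0, -0.1, 17.0]
ft_force: [-0.2, -0.2, 0.5]
finger_gap: 51.2
time: 1.4
tool_pos: [445.0, -65.5, 449.6]
tcp_rot: [-179.9, -0.0, 17.0]
ft_force: [0.0, -0.9, -0.0]
finger_gap: 51.0
time: 1.82
tool_pos: [535.0, 103.1, 449.1]
tcp_rot: [-179.9, -0.0, 17.0]
ft_force: [-0.5, -0.7, 0.1]
finger_gap: 51.6
1.8167 [535.  103.1 449.1] [-179.93   -0.     17.01] [ 5.5 -1.9 90.4  0.1 91.6 78.5] [-0.5 -0.7  0.1] 51.6
need [ 0.765 -0.79  -0.005] [-0.001  0.     0.711]
```

```bash

python3 -m jog '[{"tx":0.76,"ty":-0.78,"tz":0,"ax":0,"ay":0,"az":0.71,"hand":0.6},{"tx":0.76,"ty":-0.78,"tz":0,"ax":0,"ay":0,"az":0.71,"hand":0.6},{"tx":0.76,"ty":-0.78,"tz":0,"ax":0,"ay":0,"az":0.71,"hand":0.6},{"tx":0.76,"ty":-0.78,"tz":0,"ax":0,"ay":0,"az":0.71,"hand":0.6},{"tx":0.76,"ty":-0.78,"tz":0,"ax":0,"ay":0,"az":0.71,"hand":0.6}]'
python3 -c "
from h import *
from bench import snapshot
go([610,250,450],[180,0,-15])
s=snapshot('wrist');pickle.dump(s,open('w1.pkl','wb'));cv2.imwrite('pics/w1.png',s['pixels'][:,:,::-1])"
```

```text
time: 2.23
tool_pos: [610.5, 250.3, 445.6]
tcp_rot: [180.0, 0.3, -15.2]
ft_force: [0.9, 0.2, -0.8]
finger_gap: 51.5
2.2333 [610.5 250.3 445.6] [179.98   0.26 -15.23] [1.78e+01 1.62e+01 7.11e+01 1.00e-01 9.29e+01 1.23e+02] [ 0.9  0.2 -0.8] 51.5
need [-0.003  0.003 -0.029] [ 0.     0.006 -0.005]
```

View pics/w1.png

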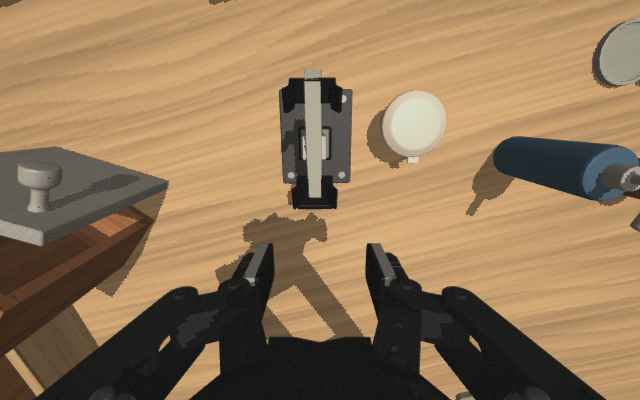

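```bash
python3 -c "
from h import *
s=pickle.load(open('w1.pkl','rb'))
for u,v in [(313,73),(313,85),(313,100),(314,120),(315,140),(315,160),(315,180),(316,190),(316,200),(295,95),(330,95),(300,195),(330,195),(291,175),(344,98),(341,174)]: print(u,v,P(s,u,v).round(1))
crop(s,260,50,370,220,'pics/w1c.png',3.5)
W=s['R']@np.array([1,0,0]);print(W)
"
```

```text
313 73 [716.8 225.6 168.7]
313 85 [706.7 228.1 182.2]
313 100 [696.6 231.  177.4]
314 120 [681.6 234.5 170.3]
315 140 [664.9 238.4 161. ]
315 160 [646.7 243.5 152.7]
315 180 [626.3 249.3 143.3]
316 190 [615.  251.5 138.3]
316 200 [604.4 254.4 137.3]
295 95 [703.8 243.8 178.4]
330 95 [696.5 217.  178.6]
300 195 [617.2 267.  150.8]
330 195 [609.2 238.6 149.9]
291 175 [615.8 290.8  12.3]
344 98 [698.2 190.9  14.1]
341 174 [598.1 219.7  12.7]
[-0.26226696 -0.9222999  -0.2838643 ]
```

View pics/w1c.png

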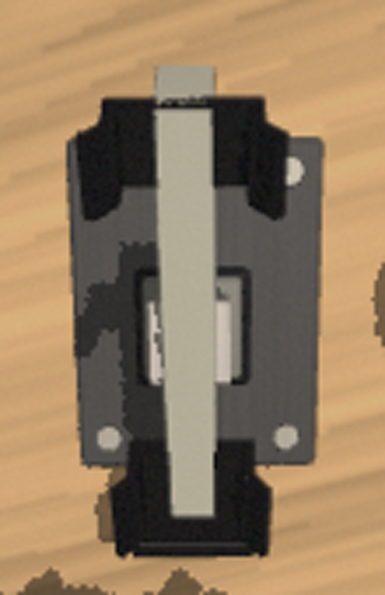

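```bash
python3 -c "
from h import *
go([664.4,238.8,370],[180,0,-14.6])"
```

```text
2.2833 [609.8 247.9 446.3] [179.89   0.24 -15.32] [ 17.7  16.   71.3   0.   93.  123. ] [ 0.  -0.5  0.3] 51.1
need [ 0.369 -0.039  0.507] [ 0.002  0.005 -0.016]
```

```bash

python3 -m jog '[{"tx":0.2,"ty":-0.02,"tz":0.2,"ax":0,"ay":0,"az":-0.016,"hand":0.5},{"tx":0.365,"ty":-0.04,"tz":0.4,"ax":0,"ay":0,"az":-0.016,"hand":0.5},{"tx":0.365,"ty":-0.04,"tz":0.5,"ax":0,"ay":0,"az":-0.016,"hand":0.5},{"tx":0.365,"ty":-0.04,"tz":0.5,"ax":0,"ay":0,"az":-0.016,"hand":0.5},{"tx":0.365,"ty":-0.04,"tz":0.5,"ax":0,"ay":0,"az":-0.016,"hand":0.5}]'
python3 -c "
from h import *
from bench import snapshot
go([664.4,238.8,316],[180,0,-14.6])
s=snapshot('wrist');pickle.dump(s,open('w2.pkl','wb'));cv2.imwrite('pics/w2.png',s['pixels'][:,:,::-1])
for t in (0,24,62,100,118):
  c=np.cos(np.radians(25));a=np.radians(-14.6)
  print(t,proj(s,np.array([610,253,136])+t*np.array([c*np.cos(a),c*np.sin(a),np.sin(np.radians(25))])))
"
```

```text
time: 2.7
tool_pos: [663.2, 235.3, 373.4]
tcp_rot: [179.9, 0.2, -14.3]
ft_force: [-0.2, 0.4, 1.2]
finger_gap: 42.8
2.7 [663.2 235.3 373.4] [ 1.799e+02  1.700e-01 -1.432e+01] [ 15.4  24.5  68.4   0.   87.3 119.7] [-0.2  0.4  1.2] 42.8
need [ 0.003 -0.025  0.383] [0.002 0.004 0.006]
0 [[312.87079951 279.62944174]]
24 [[312.5575359 262.5853395]]
62 [[311.95516843 229.81162299]]
100 [[311.17049311 187.11886847]]
118 [[310.70951542 162.03791169]]
```

View pics/w2.png

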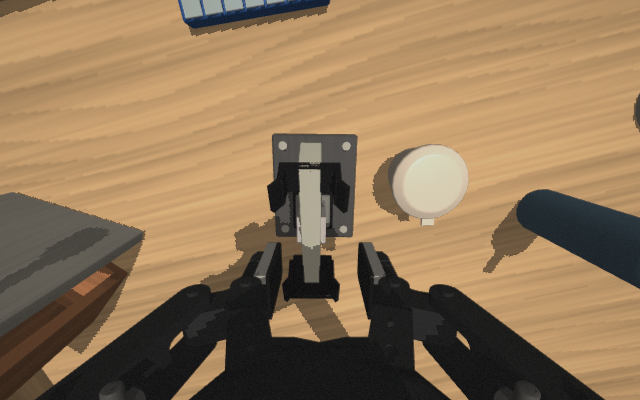

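```bash

python3 -m jog '[{"tx":0.003,"ty":-0.025,"tz":0.1,"ax":0,"ay":0,"az":0,"hand":0.5},{"tx":0.003,"ty":-0.025,"tz":0.2,"ax":0,"ay":0,"az":0,"hand":0.5},{"tx":0.003,"ty":-0.025,"tz":0.3,"ax":0,"ay":0,"az":0,"hand":0.5},{"tx":0.003,"ty":-0.025,"tz":0.38,"ax":0,"ay":0,"az":0,"hand":0.5},{"tx":0.003,"ty":-0.025,"tz":0.38,"ax":0,"ay":0,"az":0,"hand":0.5}]' 45
python3 -c "
from h import *
from bench import snapshot
go([664.4,238.8,316],[180,0,-14.6])
s=snapshot('wrist');pickle.dump(s,open('w3.pkl','wb'));crop(s,200,100,440,340,'pics/w3.png',2.5)
"
```

```text
time: 3.17
tool_pos: [663.9, 239.5, 314.3]
tcp_rot: [179.9, 0.2, -14.3]
ft_force: [-0.9, 0.3, -1.0]
finger_gap: 42.8
3.1667 [663.9 239.5 314.3] [179.88   0.21 -14.31] [ 15.7  26.8  71.6  -0.   81.8 120. ] [-0.9  0.3 -1. ] 42.8
need [ 0.004  0.004 -0.011] [0.003 0.005 0.006]
```

View pics/w3.png

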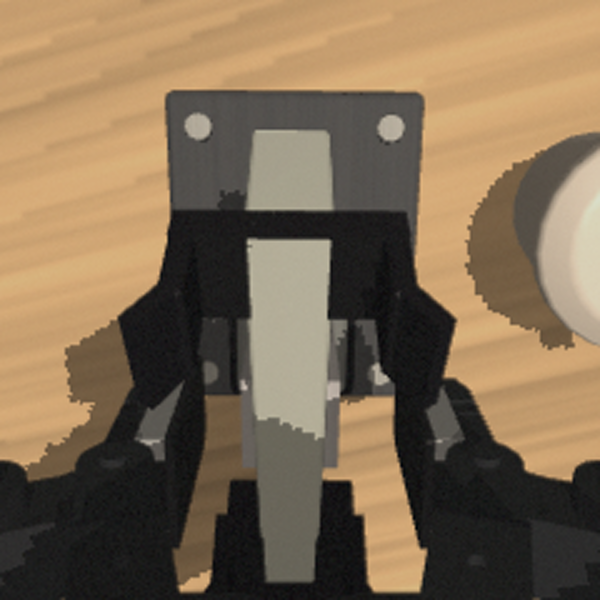

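The spine (crop (290,420)) is centred between the pads. Closing.

```bash

python3 -m jog '[{"tx":0,"ty":0,"tz":0,"ax":0,"ay":0,"az":0,"hand":0},{"tx":0,"ty":0,"tz":0,"ax":0,"ay":0,"az":0,"hand":0},{"tx":0,"ty":0,"tz":0,"ax":0,"ay":0,"az":0,"hand":0},{"tx":0,"ty":0,"tz":0,"ax":0,"ay":0,"az":0,"hand":0},{"tx":0,"ty":0,"tz":0,"ax":0,"ay":0,"az":0,"hand":0}]' 45
python3 -m jog '[{"tx":0,"ty":0,"tz":-0.03,"ax":0,"ay":0,"az":0,"hand":0},{"tx":0,"ty":0,"tz":-0.06,"ax":0,"ay":0,"az":0,"hand":0},{"tx":0,"ty":0,"tz":-0.1,"ax":0,"ay":0,"az":0,"hand":0},{"tx":0,"ty":0,"tz":-0.13,"ax":0,"ay":0,"az":0,"hand":0},{"tx":0,"ty":0,"tz":-0.16,"ax":0,"ay":0,"az":0,"hand":0}]'

```

```text
time: 3.63
tool_pos: [665.5, 240.4, 319.3]
tcp_rot: [-179.9, -0.1, -14.3]
ft_force: [2.3, 6.1, 1.7]
finger_gap: 12.4
time: 4.05
tool_pos: [665.5, 240.4, 341.8]
tcp_rot: [-179.9, -0.1, -14.3]
ft_force: [7.5, 6.4, -7.4]
finger_gap: 12.7
```

```bash

python3 -m jog '[{"tx":0,"ty":0,"tz":-0.03,"ax":0,"ay":0,"az":0,"hand":0},{"tx":0,"ty":0,"tz":-0.06,"ax":0,"ay":0,"az":0,"hand":0},{"tx":0,"ty":0,"tz":-0.08,"ax":0,"ay":0,"az":0,"hand":0},{"tx":0,"ty":0,"tz":-0.1,"ax":0,"ay":0,"az":0,"hand":0},{"tx":0,"ty":0,"tz":-0.11,"ax":0,"ay":0,"az":0,"hand":0}]'
python3 -m jog '[{"tx":0,"ty":0,"tz":-0.01,"ax":0,"ay":0,"az":0,"hand":0},{"tx":0,"ty":0,"tz":-0.015,"ax":0,"ay":0,"az":0,"hand":0},{"tx":0,"ty":0,"tz":-0.02,"ax":0,"ay":0,"az":0,"hand":0},{"tx":0,"ty":0,"tz":-0.02,"ax":0,"ay":0,"az":0,"hand":0}]'
python3 -c "
from h import *
from bench import snapshot
s=snapshot('scene');pickle.dump(s,open('sc4.pkl','wb'));crop(s,345,230,455,350,'pics/s4.png',5)
s=snapshot('side');pickle.dump(s,open('sd4.pkl','wb'));crop(s,290,70,410,190,'pics/d4.png',5)
"
```

```text
time: 4.47
tool_pos: [665.5, 240.3, 358.5]
tcp_rot: [-179.9, -0.1, -14.3]
ft_force: [5.7, 5.9, -4.5]
finger_gap: 12.8
time: 4.8
tool_pos: [665.5, 240.3, 361.6]
tcp_rot: [-179.9, -0.1, -14.3]
ft_force: [5.6, 6.7, -2.6]
finger_gap: 12.7
```

View pics/s4.png

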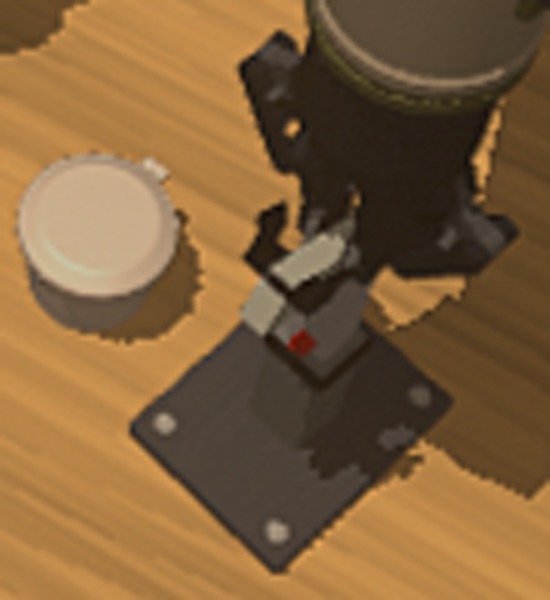

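View pics/d4.png

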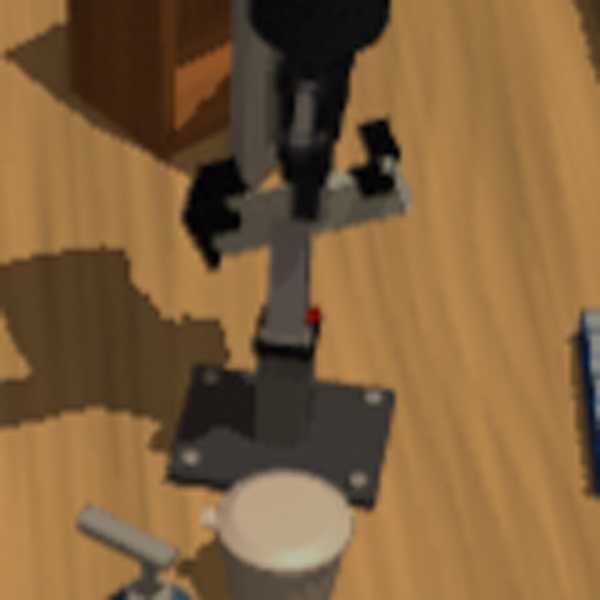

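The red button is out over the sleeve rim (side crop (314,315), scene crop (302,343)). I'll pull a little more to feel for the stop.

```bash

python3 -m jog '[{"tx":0,"ty":0,"tz":-0.01,"ax":0,"ay":0,"az":0,"hand":0},{"tx":0,"ty":0,"tz":-0.02,"ax":0,"ay":0,"az":0,"hand":0},{"tx":0,"ty":0,"tz":-0.02,"ax":0,"ay":0,"az":0,"hand":0}]'
python3 -m jog '[{"tx":0,"ty":0,"tz":-0.01,"ax":0,"ay":0,"az":0,"hand":0},{"tx":0,"ty":0,"tz":-0.02,"ax":0,"ay":0,"az":0,"hand":0},{"tx":0,"ty":0,"tz":-0.02,"ax":0,"ay":0,"az":0,"hand":0}]'

```

```text
time: 5.15
tool_pos: [665.6, 240.4, 362.9]
tcp_rot: [-179.9, -0.1, -14.3]
ft_force: [10.8, 7.8, -12.0]
finger_gap: 12.3
time: 5.4
tool_pos: [665.8, 240.4, 363.0]
tcp_rot: [-179.9, 0.0, -14.3]
ft_force: [17.9, 9.6, -24.4]
finger_gap: 13.0
```

At the top stop: the force rises to 24 N and z has stopped at 363. Releasing and lifting.

```bash

python3 -m jog '[{"tx":0,"ty":0,"tz":0.02,"ax":0,"ay":0,"az":0,"hand":0.5},{"tx":0,"ty":0,"tz":0.02,"ax":0,"ay":0,"az":0,"hand":0.5},{"tx":0,"ty":0,"tz":0.02,"ax":0,"ay":0,"az":0,"hand":0.5},{"tx":0,"ty":0,"tz":0.02,"ax":0,"ay":0,"az":0,"hand":0.5}]'
python3 -m jog '[{"tx":0,"ty":0,"tz":-0.2,"ax":0,"ay":0,"az":0,"hand":0.5},{"tx":0,"ty":0,"tz":-0.4,"ax":0,"ay":0,"az":0,"hand":0.5},{"tx":0,"ty":0,"tz":-0.6,"ax":0,"ay":0,"az":0,"hand":0.5},{"tx":-0.2,"ty":0,"tz":-0.7,"ax":0,"ay":0,"az":0,"hand":0.5},{"tx":-0.3,"ty":0,"tz":-0.7,"ax":0,"ay":0,"az":0,"hand":0.5}]'
python3 -c "
from h import *
from bench import snapshot
go([620,250,480],[180,0,-14.6])
s=snapshot('wrist');pickle.dump(s,open('w5.pkl','wb'));cv2.imwrite('pics/w5.png',s['pixels'][:,:,::-1])
s=snapshot('side');pickle.dump(s,open('sd5.pkl','wb'));crop(s,290,70,410,190,'pics/d5.png',5)
s=snapshot('scene');pickle.dump(s,open('sc5.pkl','wb'))
"
```

```text
time: 5.73
tool_pos: [665.1, 239.4, 365.1]
tcp_rot: [-180.0, -0.0, -14.3]
ft_force: [0.6, -0.7, -1.1]
finger_gap: 42.6
time: 6.15
tool_pos: [621.0, 251.1, 475.9]
tcp_rot: [-179.7, -0.4, -14.4]
ft_force: [-0.5, 0.4, 0.3]
finger_gap: 42.8
6.15 [621.  251.1 475.9] [-179.73   -0.4   -14.37] [ 17.6  17.2  66.7   0.   95.5 122. ] [-0.5  0.4  0.3] 42.8
need [-0.004  0.008 -0.028] [-0.006 -0.009  0.005]
```

View pics/w5.png

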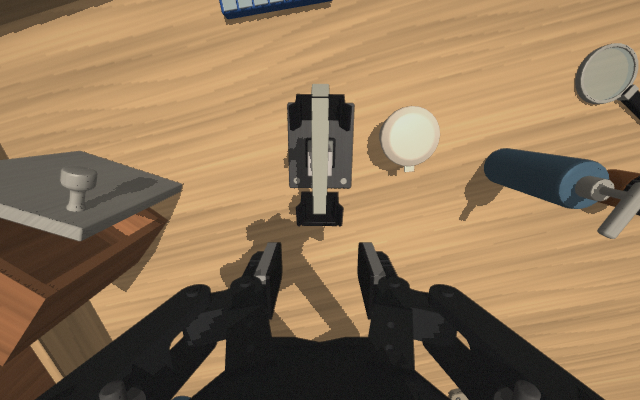

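View pics/d5.png

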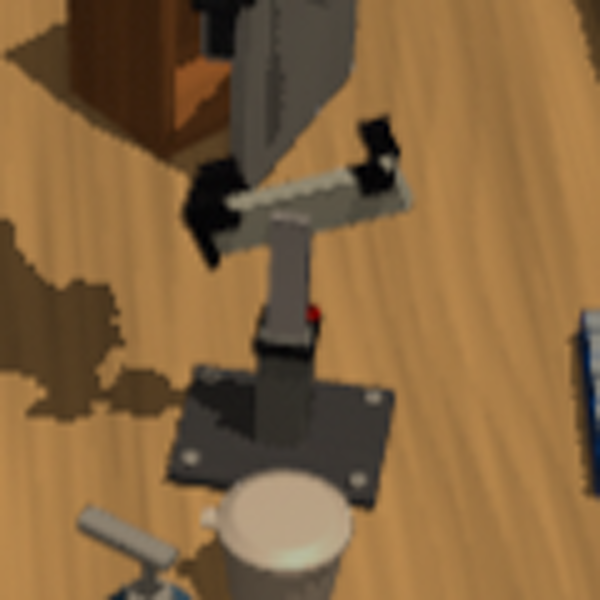

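The stand stays up with the button out (side crop (313,314)). Measuring the raised cradle from the wrist view.

```bash
python3 -c "
from h import *
s=pickle.load(open('w5.pkl','rb'))
vv,uu=np.mgrid[0:400,0:640];W=P(s,uu,vv);I=s['pixels'].astype(int)
m=(I.min(-1)>125)&(W[...,2]>170)&(uu>300)&(uu<340)&(vv<230)&(vv>90)
m=cv2.erode(m.astype(np.uint8),np.ones((3,3)))>0
m=m&(vv>98)
for v in range(98,214,8):
  u=uu[v][m[v]]
  if len(u): print(v,u.min(),u.max(),W[v][m[v]].mean(0).round(1))
w=W[m];c=w.mean(0);d=np.linalg.svd(w-c,full_matrices=False)[2];d0=d[0]*np.sign(d[0][0])
print(len(w),c,d0,'slope',np.degrees(np.arcsin(d0[2])),'yaw',np.degrees(np.arctan2(d0[1],d0[0])))
col=np.array([656.5,242.5]); 
t=(w-c)@d0;print(t.min(),t.max()); print('ends',c+d0*t.min(),c+d0*t.max())
for v in (208,211,213,215,217,220): print(v,P(s,320,v).round(1),I[v,320])
for v in (86,90,93,95,97,98,100): print(v,P(s,320,v).round(1),I[v,320])
"
```

```text
106 313 326 [704.2 229.8 224.5]
114 314 326 [698.6 230.8 222. ]
122 313 327 [692.9 232.3 219.1]
130 313 327 [687.  233.8 216.1]
138 313 326 [680.9 235.8 213.5]
146 313 326 [674.5 237.4 210.3]
154 313 330 [667.  237.5 203.7]
162 313 330 [659.9 239.3 200.7]
170 309 330 [652.5 241.4 196.9]
178 314 325 [645.7 244.9 196.2]
186 314 325 [637.6 247.  192.2]
194 314 324 [629.2 249.6 187.8]
202 315 324 [620.3 251.4 184.1]
210 315 324 [610.9 253.8 179.5]
1566 [666.58479757 238.97152266 206.02842768] [ 0.84922076 -0.21509836  0.48224143] slope 28.83189602126185 yaw -14.213471857882812
-65.77553388271596 139.33560703183113
ends [610.72684877 253.11973218 174.30874009] [784.91148751 209.00066196 273.22183022]
208 [613.3 252.7 181. ] [180 174 153]
211 [609.6 253.7 178.8] [180 174 154]
213 [607.1 254.3 177.5] [146 142 125]
215 [606.2 254.5 181.2] [30 28 27]
217 [604.5 254.9 182.2] [27 24 24]
220 [602.8 255.4 186.2] [29 27 28]
86 [719.5 225.5 206.8] [164 159 140]
90 [715.9 226.4 214.9] [164 160 140]
93 [713.3 227.1 220.2] [166 159 140]
95 [711.5 227.5 225.1] [167 161 141]
97 [710.  227.9 227.9] [43 41 38]
98 [709.5 228.  225.6] [171 165 146]
100 [708.1 228.4 226.2] [180 174 153]
```

```bash

python3 -m jog '[{"tx":0.13,"ty":0.97,"tz":0,"ax":0,"ay":0,"az":0,"hand":0.5},{"tx":0.13,"ty":0.97,"tz":0,"ax":0,"ay":0,"az":0,"hand":0.5},{"tx":0.13,"ty":0.97,"tz":0,"ax":0,"ay":0,"az":0,"hand":0.5},{"tx":0.13,"ty":0.97,"tz":0,"ax":0,"ay":0,"az":0,"hand":0.5}]'
python3 -m jog '[{"tx":0.13,"ty":0.97,"tz":0,"ax":0,"ay":0,"az":0,"hand":0.5},{"tx":0.13,"ty":0.97,"tz":0,"ax":0,"ay":0,"az":0,"hand":0.5},{"tx":0.13,"ty":0.97,"tz":0,"ax":0,"ay":0,"az":0,"hand":0.5},{"tx":0.13,"ty":0.97,"tz":0,"ax":0,"ay":0,"az":0,"hand":0.5}]'
python3 -c "
from h import *
go([560,-262,420],[180,0,40])"
```

```text
time: 6.63
tool_pos: [604.2, 100.8, 468.6]
tcp_rot: [179.9, 0.0, -14.5]
ft_force: [-0.5, -0.1, 1.1]
finger_gap: 42.7
time: 6.97
tool_pos: [586.7, -45.5, 468.6]
tcp_rot: [179.9, 0.0, -14.5]
ft_force: [-0.3, 0.0, 0.1]
finger_gap: 42.7
6.9667 [586.7 -45.5 468.6] [ 1.7989e+02  4.0000e-02 -1.4520e+01] [-9.4  4.7 81.6 -0.1 93.7 95.1] [-0.3  0.   0.1] 42.7
need [0.19  1.441 0.327] [ 0.002  0.002 -1.211]
```

```bash

python3 -m jog '[{"tx":0.1,"ty":0.97,"tz":0,"ax":0,"ay":0,"az":-0.75,"hand":0.5},{"tx":0.1,"ty":0.97,"tz":0,"ax":0,"ay":0,"az":-0.75,"hand":0.5},{"tx":0.1,"ty":0.97,"tz":0,"ax":0,"ay":0,"az":-0.75,"hand":0.5},{"tx":0.1,"ty":0.97,"tz":0.15,"ax":0,"ay":0,"az":-0.75,"hand":0.5},{"tx":0.1,"ty":0.97,"tz":0.33,"ax":0,"ay":0,"az":-0.75,"hand":0.5}]'
python3 -c "
from h import *
go([560,-262,420],[180,0,40])"
```

```text
time: 7.38
tool_pos: [565.1, -191.8, 421.4]
tcp_rot: [179.7, -0.1, 19.5]
ft_force: [0.7, 0.5, 0.2]
finger_gap: 42.6
7.3833 [ 565.1 -191.8  421.4] [ 1.7968e+02 -1.1000e-01  1.9450e+01] [-23.6   6.4  84.6  -0.2  88.6  46.9] [0.7 0.5 0.2] 42.6
need [-0.188  0.43   0.011] [ 0.007 -0.001 -0.457]
```

```bash

python3 -m jog '[{"tx":-0.19,"ty":0.43,"tz":0,"ax":0,"ay":0,"az":-0.46,"hand":0.5},{"tx":-0.19,"ty":0.43,"tz":0,"ax":0,"ay":0,"az":-0.46,"hand":0.5},{"tx":-0.19,"ty":0.43,"tz":0,"ax":0,"ay":0,"az":-0.46,"hand":0.5},{"tx":-0.19,"ty":0.43,"tz":0,"ax":0,"ay":0,"az":-0.46,"hand":0.5},{"tx":-0.19,"ty":0.43,"tz":0,"ax":0,"ay":0,"az":-0.46,"hand":0.5}]'
python3 -c "
from h import *
from bench import snapshot
go([560,-262,420],[180,0,40])
s=snapshot('wrist');pickle.dump(s,open('w6.pkl','wb'));cv2.imwrite('pics/w6.png',s['pixels'][:,:,::-1])"
```

```text
time: 7.8
tool_pos: [560.1, -256.5, 419.1]
tcp_rot: [-179.9, 0.0, 39.8]
ft_force: [1.2, -0.1, 0.4]
finger_gap: 42.6
7.8 [ 560.1 -256.5  419.1] [-1.7994e+02  2.0000e-02  3.9830e+01] [-29.4   9.7  81.4   0.   89.   20.8] [ 1.2 -0.1  0.4] 42.6
need [-0.024  0.028 -0.006] [-0.001  0.    -0.004]
```

View pics/w6.png

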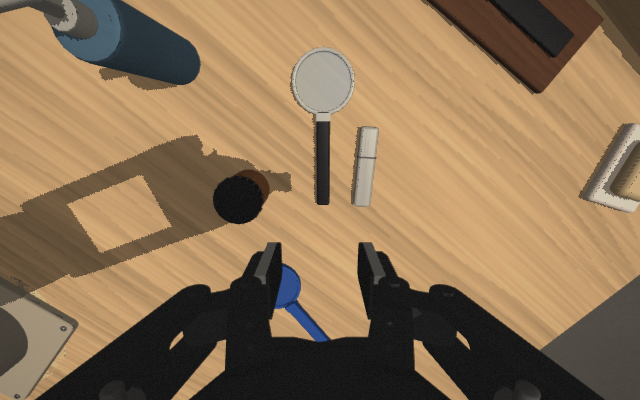

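Wrist view: magnifier with handle (323,160) and lens (323,80), case to the right at (366,165), jar at (238,198), decoy at (285,290).

```bash
python3 -c "
from h import *
s=pickle.load(open('w6.pkl','rb'))
vv,uu=np.mgrid[0:400,0:640];I=s['pixels'].astype(int)
m=(I.max(-1)<70)&(uu>305)&(uu<342)&(vv>112)&(vv<215)
k,l,st,ce=cv2.connectedComponentsWithStats(m.astype(np.uint8));i=1+st[1:,4].argmax();print(st[i])
v,u=np.where(l==i);w=P(s,u,v,14.)
r=cv2.minAreaRect(w[:,:2].astype(np.float32));print('handle',r)
c=w[:,:2].mean(0);d=np.linalg.svd(w[:,:2]-c,full_matrices=False)[2][0];d*=np.sign(d[0]);t=(w[:,:2]-c)@d
print(c,np.degrees(np.arctan2(d[1],d[0])),'butt',c+d*t.min(),'len',np.ptp(t),'depth z',P(s,323,160))
m=(abs(I[...,0]-I[...,2])<45)&(I.min(-1)>90)&(uu>285)&(uu<360)&(vv<122)
k,l,st,ce=cv2.connectedComponentsWithStats(m.astype(np.uint8));i=1+st[1:,4].argmax();print(st[i])
v,u=np.where((l==i)&(vv<110));w=P(s,u,v,8.)
cc,rr=cv2.minEnclosingCircle(w[:,:2].astype(np.float32));print('lens',cc,rr)
b=c+d*t.min();L=np.array(cc)-b;print(np.hypot(*L),np.degrees(np.arctan2(L[1],L[0])))
m=(I.min(-1)>90)&(uu>345)&(uu<385)&(vv>120)&(vv<212)&(abs(I[...,0]-I[...,2])<45)
v,u=np.where(m);w=P(s,u,v,14.);print('case',cv2.minAreaRect(w[:,:2].astype(np.float32)))
"
```

```text
[ 316  122   14   83 1043]
handle ((574.4625854492188, -250.55172729492188), (110.7220458984375, 16.988666534423828), 39.646263122558594)
[ 576.99044144 -248.49464803] 40.312003960580675 butt [ 532.26887909 -286.43740209] len 110.79147751135169 depth z [ 579.81516413 -247.31193865   12.47424318]
[ 292   47   63   75 3439]
lens (654.632080078125, -184.07762145996094) 39.95269775390625
159.53143152889803 39.91329806590378
case ((608.838623046875, -298.0439758300781), (108.39060974121094, 22.676719665527344), 36.5408821105957)
```

```bash
python3 -c "
from h import *
go([584.2,-243.3,230],[180,0,39.9])"
```

```text
7.85 [ 560.3 -255.8  419.3] [-179.96    0.     39.86] [-29.3   9.6  81.4   0.   89.   20.8] [ 0.   0.2 -1. ] 42.9
need [0.176 0.039 1.262] [-0.001  0.    -0.001]
```

```bash

python3 -m jog '[{"tx":0.175,"ty":0.04,"tz":0.2,"ax":0,"ay":0,"az":0,"hand":0.42},{"tx":0.175,"ty":0.04,"tz":0.45,"ax":0,"ay":0,"az":0,"hand":0.42},{"tx":0.175,"ty":0.04,"tz":0.7,"ax":0,"ay":0,"az":0,"hand":0.42},{"tx":0.175,"ty":0.04,"tz":0.9,"ax":0,"ay":0,"az":0,"hand":0.42},{"tx":0.175,"ty":0.04,"tz":1.0,"ax":0,"ay":0,"az":0,"hand":0.42}]'
python3 -m jog '[{"tx":0,"ty":0,"tz":0.15,"ax":0,"ay":0,"az":0,"hand":0.42},{"tx":0,"ty":0,"tz":0.26,"ax":0,"ay":0,"az":0,"hand":0.42},{"tx":0,"ty":0,"tz":0.26,"ax":0,"ay":0,"az":0,"hand":0.42}]'
python3 -c "
from h import *
from bench import snapshot
go([584.2,-243.3,176],[180,0,39.9])
s=snapshot('wrist');pickle.dump(s,open('w7.pkl','wb'));cv2.imwrite('pics/w7.png',s['pixels'][:,:,::-1])"
```

```text
time: 8.27
tool_pos: [582.9, -241.3, 264.3]
tcp_rot: [-179.6, 0.1, 40.0]
ft_force: [-0.2, 0.1, -1.1]
finger_gap: 35.7
time: 8.52
tool_pos: [582.8, -241.5, 226.1]
tcp_rot: [-179.6, 0.2, 40.0]
ft_force: [0.0, 1.4, -0.3]
finger_gap: 36.0
8.5167 [ 582.8 -241.5  226.1] [-1.7963e+02  1.5000e-01  4.0020e+01] [-27.2  20.7  89.1   0.   70.6  22.8] [ 0.   1.4 -0.3] 36.0
need [0.001 0.017 0.334] [-0.008  0.003  0.003]
```

View pics/w7.png

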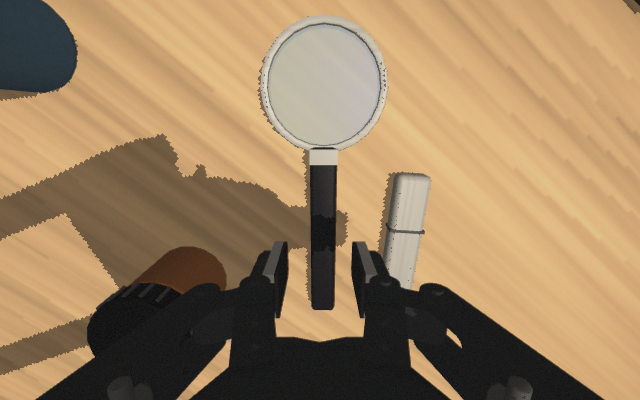

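```bash
python3 -c "
from h import *
s=pickle.load(open('w7.pkl','rb'))
T=rot([-179.7,0.1,40.0]);p=[582.8,-241.5,226.1]
for u,v in [(205,290),(190,320),(240,260),(130,385),(160,350),(430,290),(505,385),(385,265),(120,320),(165,262),(395,262),(385,200)]:
  X=P(s,u,v);print(u,v,X.round(),'tool',T.inv().apply(X-p).round())"
```

```text
205 290 [ 566. -201.  106.] tool [ 13. -41. 120.]
190 320 [ 562. -203.  117.] tool [  9. -42. 109.]
240 260 [ 517. -215.   -1.] tool [-33. -62. 227.]
130 385 [ 561. -199.  142.] tool [ 10. -46.  84.]
160 350 [ 560. -201.  130.] tool [  9. -46.  96.]
430 290 [ 619. -266.  104.] tool [ 12.  42. 122.]
505 385 [ 619. -278.  137.] tool [ 4. 51. 89.]
385 265 [ 608. -261.   76.] tool [  7.  32. 149.]
120 320 [ 489. -179.   69.] tool [ -31. -108.  157.]
165 262 [ 501. -174.   27.] tool [ -19. -103.  199.]
395 262 [ 598. -300.   15.] tool [-25.  55. 211.]
385 200 [ 626. -267.   -1.] tool [ 17.  49. 227.]
```

Clearances are fine: knuckles within ±51 mm, jar edge beyond 73 mm, case edge beyond 43 mm. Descending.

```bash

python3 -m jog '[{"tx":0,"ty":0.015,"tz":0.1,"ax":-0.008,"ay":0,"az":0,"hand":0.42},{"tx":0,"ty":0.015,"tz":0.2,"ax":-0.008,"ay":0,"az":0,"hand":0.42},{"tx":0,"ty":0.015,"tz":0.28,"ax":-0.008,"ay":0,"az":0,"hand":0.42},{"tx":0,"ty":0.015,"tz":0.32,"ax":-0.008,"ay":0,"az":0,"hand":0.42},{"tx":0,"ty":0.015,"tz":0.32,"ax":-0.008,"ay":0,"az":0,"hand":0.42}]' 70
python3 -c "
from h import *
from bench import snapshot
go([584.2,-243.3,176],[180,0,39.9])
s=snapshot('wrist');pickle.dump(s,open('w8.pkl','wb'));cv2.imwrite('pics/w8.png',s['pixels'][:,:,::-1])"
```

```text
time: 8.98
tool_pos: [585.2, -244.7, 181.7]
tcp_rot: [179.7, 0.0, 40.1]
ft_force: [-0.0, 0.2, -0.4]
finger_gap: 35.7
8.9833 [ 585.2 -244.7  181.7] [1.7975e+02 4.0000e-02 4.0090e+01] [-27.3  24.2  89.8  -0.1  65.7  22.7] [-0.   0.2 -0.4] 35.7
need [ 0.001 -0.012  0.038] [0.006 0.001 0.004]
```

View pics/w8.png

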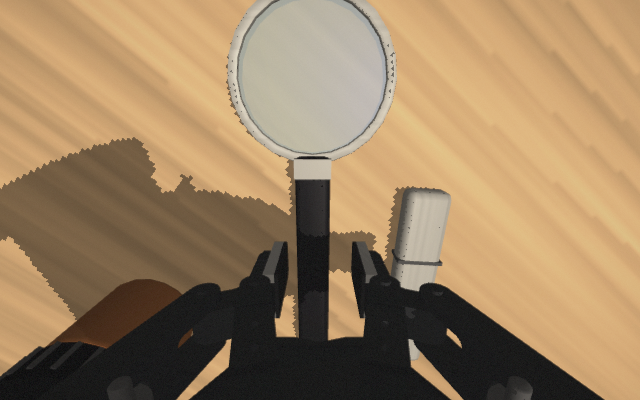

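```bash

python3 -m jog '[{"tx":0,"ty":-0.014,"tz":0.02,"ax":0.006,"ay":0,"az":0,"hand":0.42},{"tx":0,"ty":-0.014,"tz":0.037,"ax":0.006,"ay":0,"az":0,"hand":0.42},{"tx":0,"ty":-0.014,"tz":0.037,"ax":0.006,"ay":0,"az":0,"hand":0.42}]' 70
python3 -m jog '[{"tx":0,"ty":0,"tz":0,"ax":0,"ay":0,"az":0,"hand":0},{"tx":0,"ty":0,"tz":0,"ax":0,"ay":0,"az":0,"hand":0},{"tx":0,"ty":0,"tz":0,"ax":0,"ay":0,"az":0,"hand":0},{"tx":0,"ty":0,"tz":0,"ax":0,"ay":0,"az":0,"hand":0},{"tx":0,"ty":0,"tz":0,"ax":0,"ay":0,"az":0,"hand":0}]' 70
python3 -c "
from h import *
from bench import snapshot
go([584.2,-243.3,176],[180,0,39.9])
s=snapshot('wrist');pickle.dump(s,open('w9.pkl','wb'));cv2.imwrite('pics/w9.png',s['pixels'][:,:,::-1])"
```

```text
time: 9.28
tool_pos: [584.3, -243.6, 177.3]
tcp_rot: [179.9, -0.0, 40.1]
ft_force: [0.2, -0.3, 0.1]
finger_gap: 35.4
time: 9.7
tool_pos: [584.5, -243.8, 177.8]
tcp_rot: [179.9, -0.0, 40.1]
ft_force: [-1.8, 0.1, 5.4]
finger_gap: 16.2
9.7 [ 584.5 -243.8  177.8] [ 1.7986e+02 -2.0000e-02  4.0110e+01] [-27.3  24.4  90.   -0.   65.4  22.6] [-1.8  0.1  5.4] 16.2
need [ 0.    -0.004  0.012] [ 0.003 -0.     0.005]
```

View pics/w9.png

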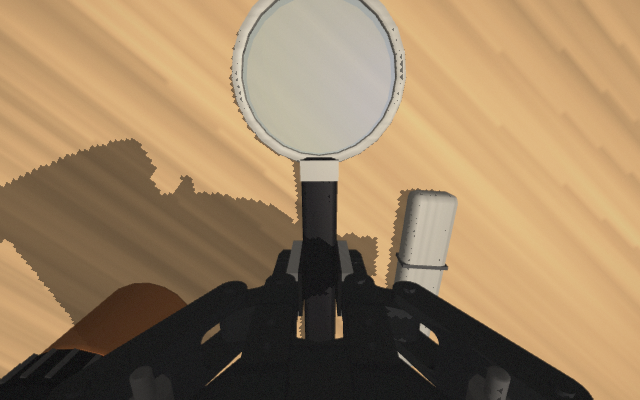

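The handle is gripped and centred (gap 16.2; the 14 mm spine read 12.6). Lifting.

```bash

python3 -m jog '[{"tx":0,"ty":0,"tz":-0.05,"ax":0,"ay":0,"az":0,"hand":0},{"tx":0,"ty":0,"tz":-0.2,"ax":0,"ay":0,"az":0,"hand":0},{"tx":0,"ty":0,"tz":-0.4,"ax":0,"ay":0,"az":0,"hand":0},{"tx":0,"ty":0,"tz":-0.65,"ax":0,"ay":0,"az":0,"hand":0},{"tx":0,"ty":0,"tz":-0.9,"ax":0,"ay":0,"az":0,"hand":0}]'
python3 -m jog '[{"tx":0,"ty":0,"tz":-0.25,"ax":0,"ay":0,"az":0,"hand":0},{"tx":0,"ty":0,"tz":-0.5,"ax":0,"ay":0,"az":0,"hand":0},{"tx":0,"ty":0,"tz":-0.75,"ax":0,"ay":0,"az":0,"hand":0},{"tx":0,"ty":0,"tz":-1,"ax":0,"ay":0,"az":0,"hand":0},{"tx":0,"ty":0,"tz":-1,"ax":0,"ay":0,"az":0,"hand":0}]'
python3 -m jog '[{"tx":0,"ty":0,"tz":-0.25,"ax":0,"ay":0,"az":0,"hand":0},{"tx":0,"ty":0,"tz":-0.25,"ax":0,"ay":0,"az":0,"hand":0}]'
cat >> h.py <<'E'
def inhand(s,st):
    T=rot(st["tcp_rot"]);p=st["tool_pos"]
    vv,uu=np.mgrid[0:400,0:640]; W=P(s,uu,vv); I=s["pixels"].astype(int)
    X=T.inv().apply((W-p).reshape(-1,3)).reshape(W.shape)
    m=(s["z_map"]>0)&(X[...,0]>60)&(X[...,0]<150)&(abs(X[...,1])<60)&(X[...,2]>140)&(X[...,2]<200)
    q=X[m]; n=np.linalg.svd(q-q.mean(0),full_matrices=False)[2][2];n*=np.sign(n[2])
    c,r=cv2.minEnclosingCircle(q[q[:,0]>66][:,:2].astype(np.float32))
    print("lens: mean",q.mean(0).round(1),"normal",n.round(3),"x,y range",q.min(0).round(1),q.max(0).round(1),"circ",np.round(c,1),round(r,1))
    h=(s["z_map"]>0)&(X[...,0]>20)&(X[...,0]<52)&(abs(X[...,1])<16)&(X[...,2]>140)&(X[...,2]<200)
    q=X[h]
    for a in range(20,52,6):
        z=q[(q[:,0]>=a)&(q[:,0]<a+6)]
        if len(z): print(a,len(z),np.median(z,0).round(1),z[:,1].min().round(1),z[:,1].max().round(1))
E
python3 -c "
from h import *
from bench import snapshot,sense
st=sense();go([584.2,-243.3,490],[180,0,39.9])
s=snapshot('wrist');pickle.dump((s,st),open('w10.pkl','wb'));cv2.imwrite('pics/w10.png',s['pixels'][:,:,::-1]);inhand(s,st)"
```

```text
time: 10.17
tool_pos: [583.3, -243.0, 312.2]
tcp_rot: [-179.9, 0.1, 40.1]
ft_force: [-0.0, -1.1, -2.2]
finger_gap: 16.0
time: 10.58
tool_pos: [584.5, -243.5, 472.7]
tcp_rot: [179.2, -0.3, 40.1]
ft_force: [0.8, -0.7, 0.9]
finger_gap: 15.5
time: 10.75
tool_pos: [583.9, -243.2, 506.4]
tcp_rot: [179.5, -0.2, 40.1]
ft_force: [2.1, -1.2, 0.6]
finger_gap: 15.7
10.75 [ 583.9 -243.2  506.4] [ 1.7949e+02 -1.7000e-01  4.0110e+01] [-27.2  11.3  70.6  -0.   97.6  22.6] [ 2.1 -1.2  0.6] 15.7
need [0.001 0.001 0.109] [ 0.011 -0.004  0.005]
lens: mean [ 93.4   0.7 170.3] normal [-0.003 -0.     1.   ] x,y range [ 60.  -38.8 166.4] [122.9  40.1 173.3] circ [92.2  0.9] 40.0
20 380 [ 23.    0.9 164.6] -7.9 9.8
26 388 [ 29.1   0.9 164.6] -8.0 9.7
32 404 [ 35.    0.9 164.6] -7.8 9.5
38 421 [ 41.    1.4 164.6] -7.7 10.0
44 451 [ 47.1   0.9 164. ] -8.3 10.1
50 163 [ 51.    0.9 163.9] -8.3 10.1
```

View pics/w10.png

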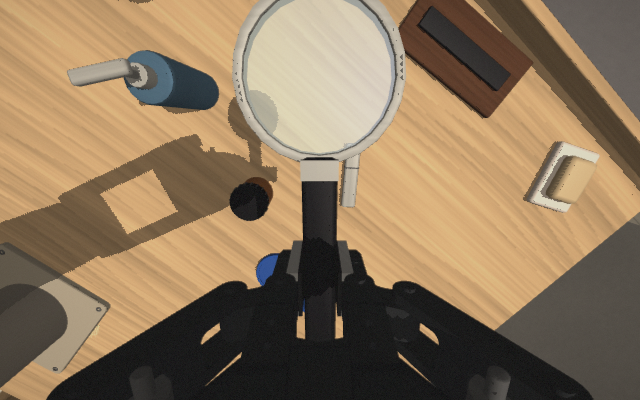

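```bash
cat >> h.py <<'E'
SEAT=np.array([607.5,254.4,178.]); PSI=-14.4; BT=np.array([-68,0.6,178.5])
def tgt(x,y,z,seat=SEAT,psi=PSI,bt=BT):
    Rc=rot([0,-25,psi]); R=rot([180,-25,psi])
    return seat+Rc.apply([x,y,z])-R.apply(bt),[180,-25,psi]
def state(seat=SEAT,psi=PSI,bt=BT):
    from bench import sense
    s=sense();T=rot(s["tcp_rot"]);Rc=rot([0,-25,psi])
    b=s["tool_pos"]+T.apply(bt); l=s["tool_pos"]+T.apply(bt+[161,0,-5])
    print("butt in cradle",Rc.inv().apply(b-seat).round(1),"lens",Rc.inv().apply(l-seat).round(1))
E
python3 -c "
from h import *
print(tgt(4,0,80)); print(tgt(4,0,2)); go(*tgt(4,0,80))"
```

```text
(array([565.03866425, 265.92167955, 442.70907779]), [180, -25, -14.4])
(array([596.96725694, 257.7238103 , 372.01707041]), [180, -25, -14.4])
10.8 [ 584.1 -243.3  504.2] [ 1.7954e+02 -1.6000e-01  4.0110e+01] [-27.2  11.3  70.7  -0.   97.5  22.6] [ 0.2 -0.3 -1.8] 15.7
need [ 2.089 -2.682  0.394] [-0.256  0.505  1.193]
```

```bash

python3 -m jog '[{"tx":0.1,"ty":-0.15,"tz":0,"ax":0,"ay":0,"az":0.1,"hand":0},{"tx":0.3,"ty":-0.35,"tz":0,"ax":0,"ay":0,"az":0.2,"hand":0},{"tx":0.45,"ty":-0.55,"tz":0,"ax":0,"ay":0,"az":0.3,"hand":0},{"tx":0.6,"ty":-0.75,"tz":0,"ax":0,"ay":0,"az":0.4,"hand":0},{"tx":0.75,"ty":-0.95,"tz":0,"ax":0,"ay":0,"az":0.5,"hand":0}]'
python3 -c "
from h import *
go(*tgt(4,0,80))"
```

```text
time: 11.22
tool_pos: [577.7, -60.2, 497.8]
tcp_rot: [180.0, 0.1, 17.4]
ft_force: [0.8, 0.5, -1.4]
finger_gap: 16.0
11.2167 [577.7 -60.2 497.8] [1.7997e+02 6.0000e-02 1.7360e+01] [-11.    3.4  80.   -0.1  96.7  61.6] [ 0.8  0.5 -1.4] 16.0
need [ 0.569 -2.1    0.366] [-0.153  0.542  0.695]
```

```bash

python3 -m jog '[{"tx":0.05,"ty":-0.2,"tz":0,"ax":0,"ay":0,"az":0.15,"hand":0},{"tx":0.1,"ty":-0.4,"tz":0,"ax":0,"ay":0,"az":0.3,"hand":0},{"tx":0.15,"ty":-0.6,"tz":0,"ax":0,"ay":0,"az":0.45,"hand":0},{"tx":0.2,"ty":-0.8,"tz":0,"ax":0,"ay":0,"az":0.6,"hand":0},{"tx":0.25,"ty":-1,"tz":0,"ax":0,"ay":0,"az":0.7,"hand":0}]'
python3 -c "
from h import *
go(*tgt(4,0,80))"
```

```text
time: 11.63
tool_pos: [568.0, 94.1, 497.8]
tcp_rot: [179.9, 0.0, -14.3]
ft_force: [0.9, -0.4, -1.8]
finger_gap: 15.4
11.6333 [568.   94.1 497.8] [ 1.7992e+02  1.0000e-02 -1.4260e+01] [ 4.300e+00  2.600e+00  8.080e+01 -1.000e-01  9.660e+01  1.086e+02] [ 0.9 -0.4 -1.8] 15.4
need [-0.301 -1.106  0.366] [0.001 0.556 0.003]
```

```bash

python3 -m jog '[{"tx":-0.05,"ty":-0.2,"tz":0,"ax":0,"ay":0.1,"az":0,"hand":0},{"tx":-0.1,"ty":-0.4,"tz":0,"ax":0,"ay":0.2,"az":0,"hand":0},{"tx":-0.15,"ty":-0.6,"tz":0,"ax":0,"ay":0.33,"az":0,"hand":0},{"tx":-0.2,"ty":-0.8,"tz":0,"ax":0,"ay":0.45,"az":0,"hand":0},{"tx":-0.3,"ty":-1,"tz":0,"ax":0,"ay":0.556,"az":0,"hand":0}]'
python3 -c "
from h import *
go(*tgt(4,0,80))"
```

```text
time: 12.05
tool_pos: [560.9, 250.2, 497.7]
tcp_rot: [180.0, -25.3, -13.8]
ft_force: [0.5, 0.1, -1.3]
finger_gap: 16.0
12.05 [560.9 250.2 497.7] [179.96 -25.31 -13.85] [ 24.   -1.1  86.4 -15.8  74.8 129.3] [ 0.5  0.1 -1.3] 16.0
need [-0.155 -0.109  0.332] [-0.004 -0.007  0.011]
```

```bash

python3 -m jog '[{"tx":-0.15,"ty":-0.11,"tz":0.05,"ax":-0.004,"ay":-0.007,"az":0.011,"hand":0},{"tx":-0.15,"ty":-0.11,"tz":0.15,"ax":-0.004,"ay":-0.007,"az":0.011,"hand":0},{"tx":-0.15,"ty":-0.11,"tz":0.25,"ax":-0.004,"ay":-0.007,"az":0.011,"hand":0},{"tx":-0.15,"ty":-0.11,"tz":0.25,"ax":-0.004,"ay":-0.007,"az":0.011,"hand":0}]'
python3 -c "
from h import *
from bench import snapshot,sense
st=sense();go(*tgt(4,0,80));state()
for n in ('wrist','scene','side'):
  s=snapshot(n);pickle.dump((s,st),open('p11%s.pkl'%n,'wb'))
  if n=='wrist': cv2.imwrite('pics/w11.png',s['pixels'][:,:,::-1]);inhand(s,st)
  if n=='side': crop(s,270,40,410,190,'pics/d11.png',4)
  if n=='scene': crop(s,330,200,470,350,'pics/s11.png',4)
"
```

```text
time: 12.38
tool_pos: [559.7, 266.2, 449.9]
tcp_rot: [179.7, -24.4, -14.2]
ft_force: [-0.0, -0.1, -2.0]
finger_gap: 15.5
12.3833 [559.7 266.2 449.9] [179.69 -24.42 -14.22] [ 25.4   1.   89.2 -16.4  71.5 132.4] [-0.  -0.1 -2. ] 15.5
need [ 0.012 -0.007  0.058] [0.005 0.013 0.004]
butt in cradle [ 0.5 -2.  89.4] lens [161.5  -1.5  92.8]
lens: mean [ 94.    0.7 170.5] normal [-0.004 -0.001  1.   ] x,y range [ 60.  -39.1 166.2] [124.   40.4 173.7] circ [92.8  0.8] 40.0
20 370 [ 23.    0.9 164.7] -7.9 9.8
26 396 [ 29.    0.9 164.8] -8.0 9.7
32 398 [ 35.1   0.9 164.8] -7.8 9.5
38 418 [ 41.1   1.1 164.9] -7.8 10.0
44 440 [ 47.1   0.9 164.2] -8.4 10.1
50 167 [ 51.    0.9 164. ] -8.3 10.1
```

View pics/w11.png

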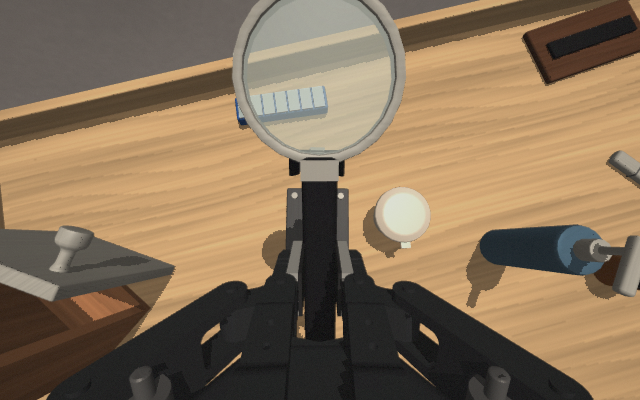

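View pics/d11.png

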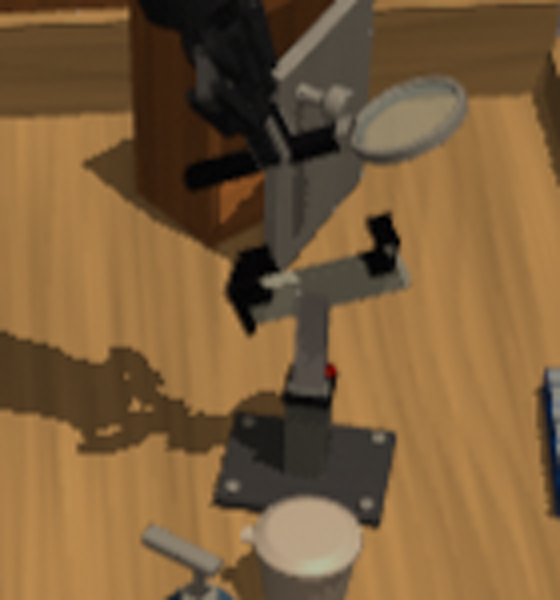

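View pics/s11.png

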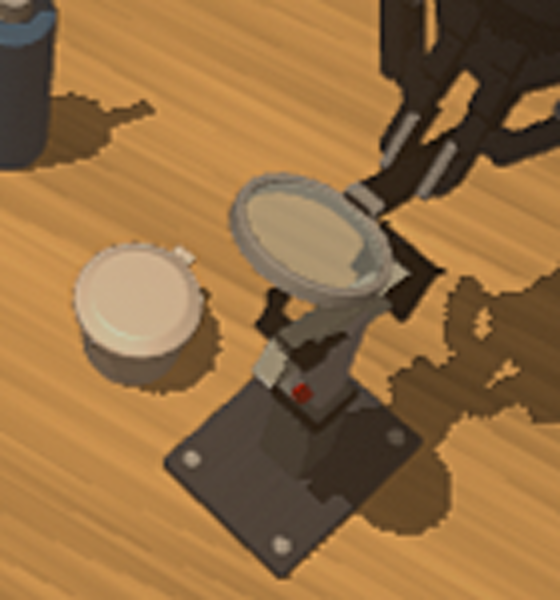

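Aligned in the wrist view: the upper cheeks at (296,166) and (343,166) straddle the handle at 320. Lowering in stages.

```bash

python3 -m jog '[{"tx":0.025,"ty":-0.01,"tz":0.1,"ax":0.004,"ay":0.01,"az":0.003,"hand":0},{"tx":0.025,"ty":-0.01,"tz":0.2,"ax":0.004,"ay":0.01,"az":0.003,"hand":0},{"tx":0.025,"ty":-0.01,"tz":0.3,"ax":0.004,"ay":0.01,"az":0.003,"hand":0},{"tx":0.025,"ty":-0.01,"tz":0.4,"ax":0.004,"ay":0.01,"az":0.003,"hand":0},{"tx":0.025,"ty":-0.01,"tz":0.4,"ax":0.004,"ay":0.01,"az":0.003,"hand":0}]'
python3 -m jog '[{"tx":0,"ty":0,"tz":0,"ax":0,"ay":0,"az":0,"hand":0},{"tx":0,"ty":0,"tz":0,"ax":0,"ay":0,"az":0,"hand":0}]'
python3 -c "
from h import *
from bench import snapshot,sense
st=sense();go(*tgt(4,0,22));state()
for n in ('wrist','scene','side'):
  s=snapshot(n);pickle.dump((s,st),open('p12%s.pkl'%n,'wb'))
  if n=='wrist': cv2.imwrite('pics/w12.png',s['pixels'][:,:,::-1]);inhand(s,st)
  if n=='side': crop(s,270,40,410,190,'pics/d12.png',4)
"
```

```text
time: 12.95
tool_pos: [588.6, 259.4, 398.6]
tcp_rot: [-180.0, -25.0, -14.5]
ft_force: [-0.5, -0.8, -3.2]
finger_gap: 15.7
time: 13.12
tool_pos: [588.6, 260.3, 403.1]
tcp_rot: [-179.7, -25.2, -14.6]
ft_force: [0.1, -0.0, -1.0]
finger_gap: 15.6
13.1167 [588.6 260.3 403.1] [-179.75  -25.24  -14.58] [ 23.7   5.1  89.8 -16.7  65.5 132.6] [ 0.1 -0.  -1. ] 15.6
need [-0.035  0.003  0.079] [-0.004 -0.005 -0.004]
butt in cradle [10.   1.2 33.6] lens [171.    0.7  39.3]
lens: mean [ 94.    0.7 170.4] normal [-0.004 -0.001  1.   ] x,y range [ 60.  -39.  166.4] [123.8  40.4 173.6] circ [92.6  0.8] 39.9
20 391 [ 23.1   0.4 164.7] -15.5 9.8
26 425 [ 29.    0.4 164.8] -16.0 9.7
32 428 [ 35.    0.4 164.7] -15.8 9.5
38 427 [ 41.    0.9 164.8] -15.7 10.0
44 448 [ 47.1   1.1 164.2] -8.4 10.1
50 162 [ 51.    0.6 164.1] -8.3 10.1
```

View pics/w12.png

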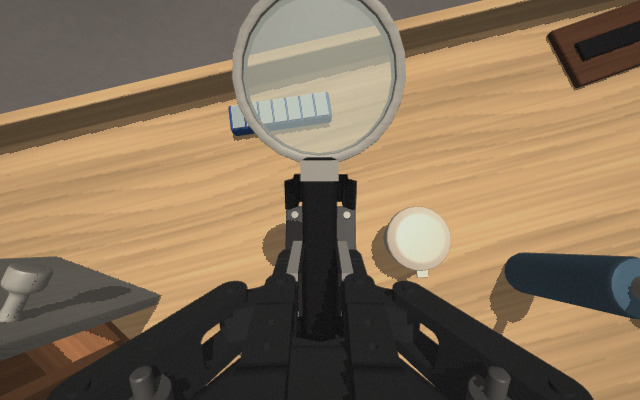

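View pics/d12.png

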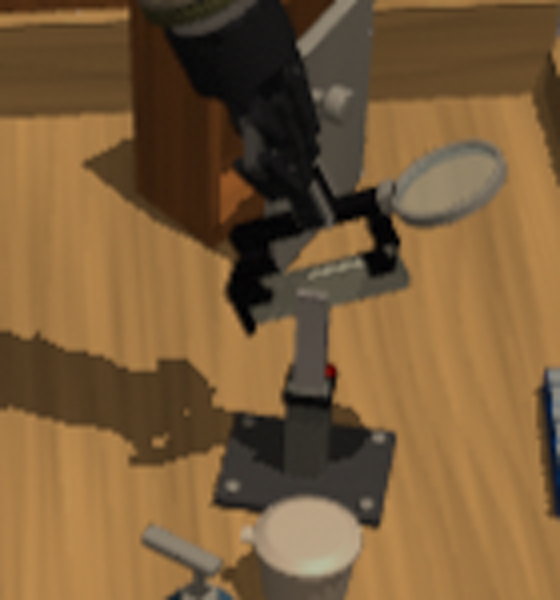

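```bash

python3 -m jog '[{"tx":-0.02,"ty":0,"tz":0.04,"ax":-0.003,"ay":-0.004,"az":-0.003,"hand":0},{"tx":-0.035,"ty":0,"tz":0.08,"ax":-0.003,"ay":-0.004,"az":-0.003,"hand":0},{"tx":-0.035,"ty":0,"tz":0.08,"ax":-0.003,"ay":-0.004,"az":-0.003,"hand":0},{"tx":-0.035,"ty":0,"tz":0.08,"ax":-0.003,"ay":-0.004,"az":-0.003,"hand":0}]'
python3 -c "
from h import *
from bench import snapshot,sense
st=sense();go(*tgt(4,0,3));state()
for n in ('wrist','side'):
  s=snapshot(n);pickle.dump((s,st),open('p13%s.pkl'%n,'wb'))
  if n=='wrist': cv2.imwrite('pics/w13.png',s['pixels'][:,:,::-1])
  if n=='side': crop(s,270,40,410,190,'pics/d13.png',4)
"
```

```text
time: 13.6
tool_pos: [588.5, 260.2, 388.2]
tcp_rot: [180.0, -25.0, -14.4]
ft_force: [0.3, -0.2, -2.4]
finger_gap: 15.4
13.6 [588.5 260.2 388.2] [179.96 -24.95 -14.37] [ 23.7   5.8  90.7 -16.8  64.4 132.9] [ 0.3 -0.2 -2.4] 15.4
need [0.007 0.002 0.116] [0.001 0.001 0.001]
butt in cradle [ 2.7  0.2 20.5] lens [163.8   0.3  25.4]
```

View pics/d13.png

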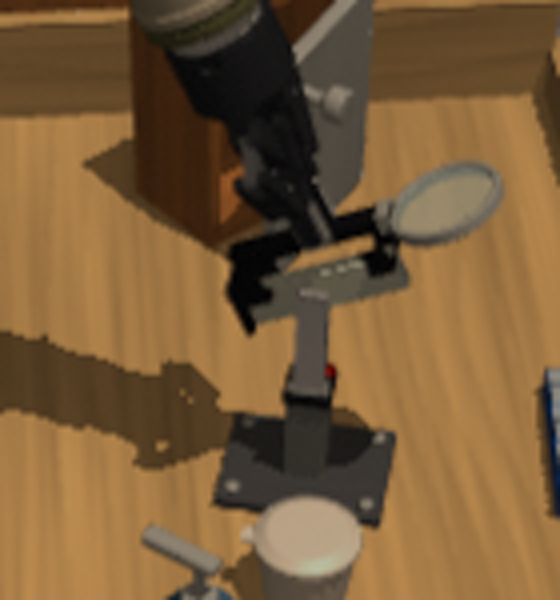

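View pics/w13.png

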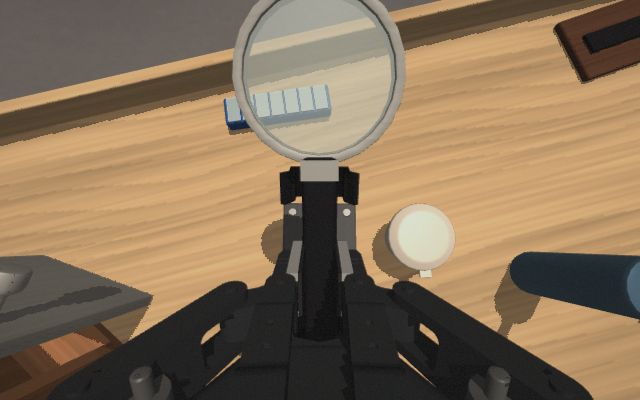

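```bash
python3 -c "
from h import *
s,st=pickle.load(open('p13wrist.pkl','rb'))
Rc=rot([0,-25,PSI])
vv,uu=np.mgrid[0:400,0:640];W=P(s,uu,vv);I=s['pixels'].astype(int)
C=Rc.inv().apply((W-SEAT).reshape(-1,3)).reshape(W.shape)
m=(I.max(-1)<70)&(vv>160)&(vv<210)&(((uu>275)&(uu<301))|((uu>339)&(uu<365)))&(C[...,2]>-10)&(C[...,2]<40)
for side in (uu<310,uu>330):
  q=C[m&side];print(len(q),np.percentile(q,[2,50,98],axis=0).round(1))
m=(vv>130)&(vv<300)&(uu>230)&(uu<410)
q=C[m&(C[...,2]>20)&(C[...,2]<45)&(C[...,0]>118)&(C[...,0]<150)];print('rim',np.percentile(q,[1,50,99],axis=0).round(1))
"
```

```text
644 [[ 99.7  11.9  -1.1]
 [108.9  16.6  13.8]
 [117.2  21.6  18.3]]
595 [[ 99.4 -21.3  -1.1]
 [109.  -16.8  13.9]
 [117.  -12.9  18.2]]
rim [[118.5 -27.9  26.9]
 [132.5  -0.   29.3]
 [139.6  28.1  35.8]]
```

The cradle frame checks out: cheeks x 99.5–117, y ±21.5, top z 18.2. Lowering on.

```bash

python3 -m jog '[{"tx":0.008,"ty":0,"tz":0.03,"ax":0,"ay":0,"az":0,"hand":0},{"tx":0.008,"ty":0,"tz":0.06,"ax":0,"ay":0,"az":0,"hand":0},{"tx":0.008,"ty":0,"tz":0.08,"ax":0,"ay":0,"az":0,"hand":0},{"tx":0.008,"ty":0,"tz":0.1,"ax":0,"ay":0,"az":0,"hand":0},{"tx":0.008,"ty":0,"tz":0.1,"ax":0,"ay":0,"az":0,"hand":0}]'
python3 -m jog '[{"tx":0,"ty":0,"tz":0,"ax":0,"ay":0,"az":0,"hand":0},{"tx":0,"ty":0,"tz":0,"ax":0,"ay":0,"az":0,"hand":0}]'
python3 -c "
from h import *
go(*tgt(4,0,1));state()"
```

```text
time: 14.12
tool_pos: [596.1, 258.2, 375.2]
tcp_rot: [180.0, -25.0, -14.4]
ft_force: [0.6, 0.0, -2.1]
finger_gap: 16.0
time: 14.28
tool_pos: [596.1, 258.5, 376.5]
tcp_rot: [-180.0, -25.0, -14.4]
ft_force: [0.4, 1.3, -1.3]
finger_gap: 15.9
14.2833 [596.1 258.5 376.5] [-179.96  -25.05  -14.41] [ 23.3   7.   90.6 -16.8  63.1 132.8] [ 0.4  1.3 -1.3] 15.9
need [-0.006  0.003  0.036] [-0.001 -0.001 -0.   ]
butt in cradle [5.1 0.6 6.4] lens [166.1   0.6  11.5]
```

```bash

python3 -m jog '[{"tx":-0.008,"ty":0.003,"tz":0.01,"ax":0,"ay":0,"az":0,"hand":0},{"tx":-0.008,"ty":0.003,"tz":0.02,"ax":0,"ay":0,"az":0,"hand":0},{"tx":-0.008,"ty":0.003,"tz":0.03,"ax":0,"ay":0,"az":0,"hand":0},{"tx":-0.008,"ty":0.003,"tz":0.03,"ax":0,"ay":0,"az":0,"hand":0},{"tx":-0.008,"ty":0.003,"tz":0.03,"ax":0,"ay":0,"az":0,"hand":0}]'
python3 -c "
from h import *
go(*tgt(4,0,0));state()"
```

```text
time: 14.7
tool_pos: [596.7, 257.8, 371.6]
tcp_rot: [-180.0, -25.0, -14.4]
ft_force: [-0.4, -0.0, -1.5]
finger_gap: 15.8
14.7 [596.7 257.8 371.6] [-179.97  -25.03  -14.41] [ 23.2   7.3  90.9 -16.9  62.6 132.9] [-0.4 -0.  -1.5] 15.8
need [0.003 0.    0.012] [-0.001 -0.001 -0.   ]
butt in cradle [3.7 0.1 1.7] lens [1.647e+02 1.000e-01 6.800e+00]
```

No contact yet, about 1.7 mm above. Small steps until I feel it.

```bash

python3 -m jog '[{"tx":0,"ty":0,"tz":0.006,"ax":0,"ay":0,"az":0,"hand":0},{"tx":0,"ty":0,"tz":0.012,"ax":0,"ay":0,"az":0,"hand":0},{"tx":0,"ty":0,"tz":0.012,"ax":0,"ay":0,"az":0,"hand":0}]'
python3 -m jog '[{"tx":0,"ty":0,"tz":0.006,"ax":0,"ay":0,"az":0,"hand":0},{"tx":0,"ty":0,"tz":0.006,"ax":0,"ay":0,"az":0,"hand":0},{"tx":0,"ty":0,"tz":0.006,"ax":0,"ay":0,"az":0,"hand":0}]'
python3 -c "
from h import *
from bench import snapshot
go(*tgt(4,0,0));state()
s=snapshot('side');crop(s,270,40,410,190,'pics/d14.png',4)"
```

```text
time: 14.95
tool_pos: [597.5, 257.6, 370.0]
tcp_rot: [-180.0, -25.0, -14.4]
ft_force: [0.2, 0.4, -1.3]
finger_gap: 15.6
time: 15.2
tool_pos: [597.8, 257.6, 369.4]
tcp_rot: [-180.0, -25.0, -14.4]
ft_force: [-0.7, 0.2, -1.4]
finger_gap: 15.8
15.2 [597.8 257.6 369.4] [-179.96  -25.05  -14.41] [ 23.1   7.5  90.9 -16.9  62.4 132.9] [-0.7  0.2 -1.4] 15.8
need [ 0.002  0.001 -0.005] [-0.001 -0.001 -0.   ]
butt in cradle [ 3.8  0.2 -0.8] lens [164.8   0.2   4.3]
```

View pics/d14.png

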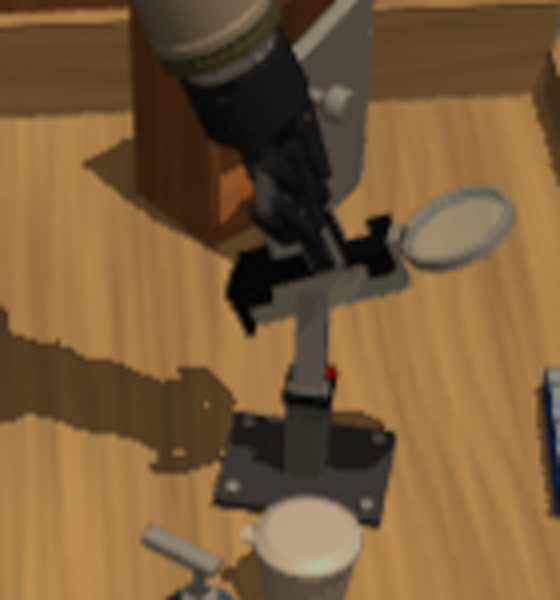

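```bash

python3 -m jog '[{"tx":0,"ty":0,"tz":0.006,"ax":0,"ay":0,"az":0,"hand":0},{"tx":0,"ty":0,"tz":0.01,"ax":0,"ay":0,"az":0,"hand":0},{"tx":0,"ty":0,"tz":0.01,"ax":0,"ay":0,"az":0,"hand":0}]'

```

```text
time: 15.5
tool_pos: [598.4, 257.5, 367.9]
tcp_rot: [-180.0, -25.0, -14.4]
ft_force: [-1.2, 0.4, -1.1]
finger_gap: 16.0
```

```bash

python3 -m jog '[{"tx":0,"ty":0,"tz":0.006,"ax":0,"ay":0,"az":0,"hand":0},{"tx":0,"ty":0,"tz":0.006,"ax":0,"ay":0,"az":0,"hand":0},{"tx":0,"ty":0,"tz":0.006,"ax":0,"ay":0,"az":0,"hand":0}]'
python3 -c "
from h import *
state()"
```

```text
time: 15.75
tool_pos: [598.9, 257.3, 367.2]
tcp_rot: [-180.0, -25.1, -14.4]
ft_force: [-0.2, -0.1, -2.0]
finger_gap: 16.0
butt in cradle [ 3.9  0.2 -3.3] lens [164.9   0.2   1.9]
```

```bash
python3 -c "
from h import *
from bench import snapshot,sense
st=sense();s=snapshot('wrist');inhand(s,st);cv2.imwrite('pics/w15.png',s['pixels'][:,:,::-1])
Rc=rot([0,-25,PSI])
vv,uu=np.mgrid[0:400,0:640];W=P(s,uu,vv);I=s['pixels'].astype(int)
C=Rc.inv().apply((W-SEAT).reshape(-1,3)).reshape(W.shape)
for u in (290,320,350):
  for v in (100,150,158,170,180,190,200,210,220,240): print(u,v,C[v,u].round(1),I[v,u])
"
```

```text
lens: mean [ 94.    0.8 170.3] normal [-0.002 -0.     1.   ] x,y range [ 60.  -39.  166.3] [123.7  40.4 173.4] circ [92.6  0.8] 39.8
20 384 [ 23.2   1.1 164.8] -14.6 15.4
26 685 [ 2.900e+01 -1.000e-01  1.654e+02] -16.0 15.9
32 718 [ 3.500e+01 -1.000e-01  1.655e+02] -16.0 16.0
38 801 [ 41.3  -0.6 165.7] -16.0 16.0
44 440 [ 47.1   0.9 164.1] -16.0 10.1
50 169 [ 50.9   0.9 164.1] -8.3 10.1
290 100 [154.8  13.5   4.7] [188 195 183]
290 150 [131.8  14.    6.5] [193 184 168]
290 158 [127.9  14.1   6.4] [121 108  92]
290 170 [  80.2   40.1 -233.1] [214 171 121]
290 180 [ 1.155e+02  1.520e+01 -1.000e-01] [24 22 23]
290 190 [112.   14.5   7.8] [26 25 24]
290 200 [106.8  14.7   7.8] [25 25 27]
290 210 [101.6  14.7   8.4] [28 25 25]
290 220 [  22.5   37.6 -192. ] [102  99  91]
290 240 [  -1.    37.3 -182.1] [48 47 46]
320 100 [154.8  -0.6   5. ] [187 195 185]
320 150 [131.6  -0.6   4.2] [192 180 152]
320 158 [128.1  -0.6   7.8] [32 30 28]
320 170 [122.8  -0.6  11.4] [161 154 140]
320 180 [117.8  -0.6  10.9] [160 153 139]
320 190 [112.6  -0.6  10.1] [29 28 30]
320 200 [107.6  -0.6  10.6] [32 33 32]
320 210 [102.4  -0.6  10.8] [27 26 27]
320 220 [96.9 -0.6 10.4] [31 30 31]
320 240 [85.7 -0.7 10.2] [27 26 26]
350 100 [154.9 -14.8   3.8] [197 185 156]
350 150 [131.9 -15.2   7.1] [178 171 156]
350 158 [  95.5  -42.3 -241.2] [189 151 109]
350 170 [  80.   -42.1 -234.4] [208 167 118]
350 180 [115.5 -16.5  -0.3] [28 27 26]
350 190 [112.4 -15.6   9.4] [22 25 26]
350 200 [107.2 -15.8   9.2] [20 21 18]
350 210 [102.1 -15.9   9.7] [25 24 24]
350 220 [  22.7  -39.5 -191.6] [204 194 177]
350 240 [  -1.3  -39.3 -183. ] [93 90 86]
```

View pics/w15.png

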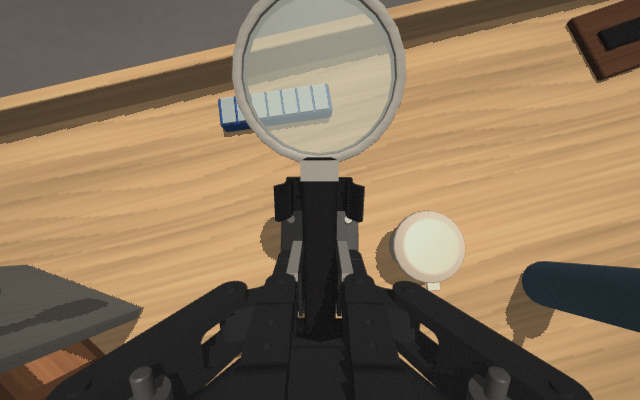

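```bash
python3 -c "
from h import *
from bench import snapshot,sense
s=snapshot('wrist')
Rc=rot([0,-25,PSI])
vv,uu=np.mgrid[0:400,0:640];W=P(s,uu,vv);I=s['pixels'].astype(int)
C=Rc.inv().apply((W-SEAT).reshape(-1,3)).reshape(W.shape)
m=(I.max(-1)<70)&(vv>165)&(vv<225)&(((uu>270)&(uu<301))|((uu>339)&(uu<370)))&(C[...,2]>-10)&(C[...,2]<40)
for side in (uu<310,uu>330):
  q=C[m&side];print(len(q),np.percentile(q,[2,50,98],axis=0).round(1))
s=snapshot('side');crop(s,310,90,370,150,'pics/d16.png',9)
"
```

```text
963 [[ 98.1  10.3  -4.9]
 [107.8  16.    9.5]
 [115.7  21.6  15.2]]
849 [[ 98.  -21.3  -4.6]
 [107.6 -16.3  10. ]
 [115.5 -11.7  15.1]]
```

View pics/d16.png

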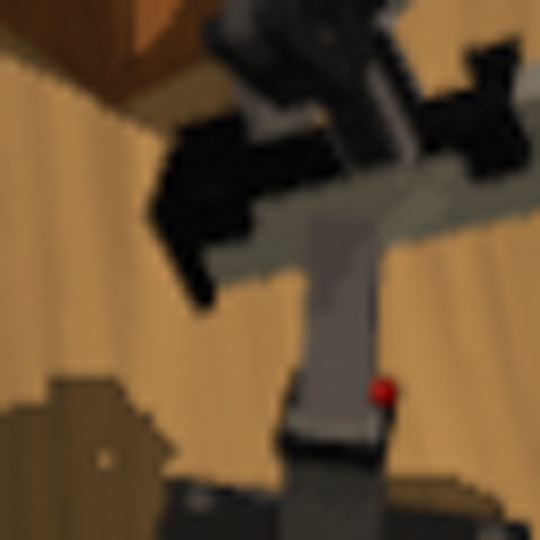

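The 3 mm descent is explained: the handle is on the spine, and the stand has settled by about 3.4 mm of its lock play (cheek top z 15.1 against 18.2), to ≈56.6 mm with the button out. Releasing now without pushing any further.

```bash

python3 -m jog '[{"tx":0,"ty":0,"tz":0,"ax":0,"ay":0,"az":0,"hand":0.3},{"tx":0,"ty":0,"tz":0,"ax":0,"ay":0,"az":0,"hand":0.4},{"tx":0,"ty":0,"tz":0,"ax":0,"ay":0,"az":0,"hand":0.5},{"tx":0,"ty":0,"tz":0,"ax":0,"ay":0,"az":0,"hand":0.5},{"tx":0,"ty":0,"tz":0,"ax":0,"ay":0,"az":0,"hand":0.5}]'
python3 -c "
from h import *
from bench import snapshot,sense
st=sense();s=snapshot('wrist');cv2.imwrite('pics/w17.png',s['pixels'][:,:,::-1])
s=snapshot('side');crop(s,290,70,390,170,'pics/d17.png',6)
"
```

```text
time: 16.32
tool_pos: [598.9, 257.3, 367.4]
tcp_rot: [-180.0, -25.1, -14.4]
ft_force: [-1.1, -0.1, 0.4]
finger_gap: 42.9
```

View pics/w17.png

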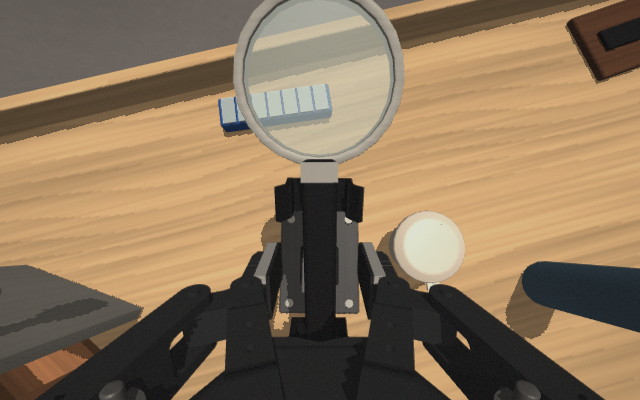

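View pics/d17.png

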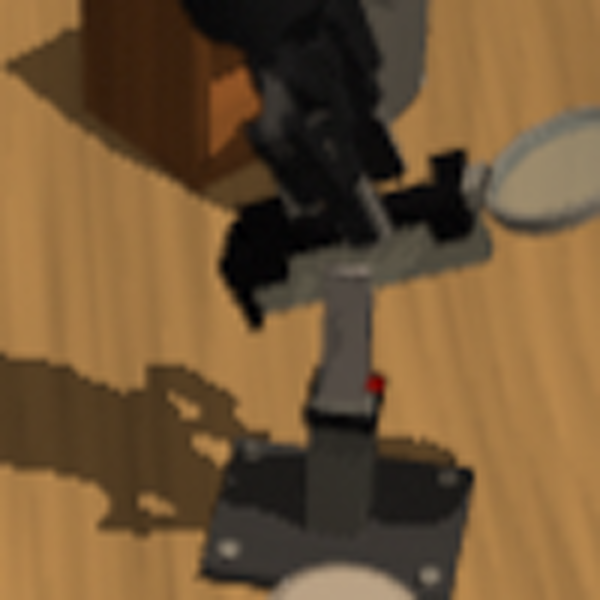

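The magnifier rests in the cradle and the fingers are clear. Backing out along the tool axis.

```bash

python3 -m jog '[{"tx":0,"ty":0,"tz":-0.05,"ax":0,"ay":0,"az":0,"hand":0.5},{"tx":0,"ty":0,"tz":-0.2,"ax":0,"ay":0,"az":0,"hand":0.5},{"tx":0,"ty":0,"tz":-0.4,"ax":0,"ay":0,"az":0,"hand":0.5},{"tx":0,"ty":0,"tz":-0.6,"ax":0,"ay":0,"az":0,"hand":0.5},{"tx":0,"ty":0,"tz":-0.8,"ax":0,"ay":0,"az":0,"hand":0.5}]'
python3 -c "
from h import *
from bench import snapshot,sense
for n in ('wrist','scene','side'):
  s=snapshot(n);pickle.dump(s,open('p18%s.pkl'%n,'wb'))
  if n=='wrist': cv2.imwrite('pics/w18.png',s['pixels'][:,:,::-1])
  if n=='side': crop(s,290,70,390,170,'pics/d18.png',6)
  if n=='scene': cv2.imwrite('pics/s18.png',s['pixels'][:,:,::-1])
"
```

```text
time: 16.83
tool_pos: [548.8, 269.9, 477.5]
tcp_rot: [-180.0, -25.0, -14.4]
ft_force: [-0.1, 0.6, -0.7]
finger_gap: 42.9
```

View pics/w18.png

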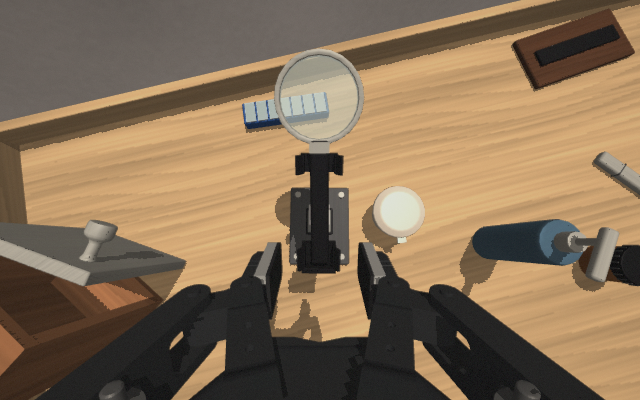

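View pics/d18.png

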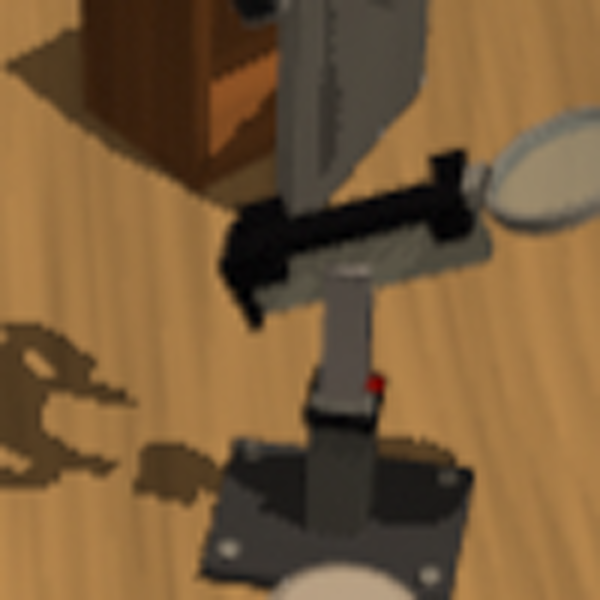

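View pics/s18.png

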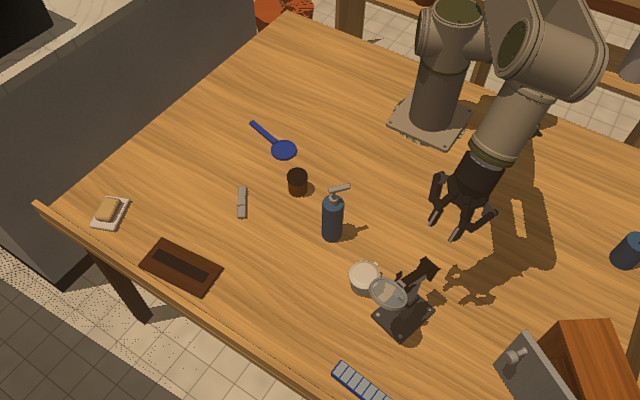

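```bash
python3 -c "
from h import *
s=pickle.load(open('p18wrist.pkl','rb'))
Rc=rot([0,-25,PSI])
vv,uu=np.mgrid[0:400,0:640];W=P(s,uu,vv);I=s['pixels'].astype(int)
C=Rc.inv().apply((W-SEAT).reshape(-1,3)).reshape(W.shape)
m=(C[...,0]>122)&(C[...,0]<225)&(abs(C[...,1])<50)&(C[...,2]>-12)&(C[...,2]<18)
q=C[m];n=np.linalg.svd(q-q.mean(0),full_matrices=False)[2][2];print('lens',len(q),n.round(3),cv2.minEnclosingCircle(q[q[:,0]>130][:,:2].astype(np.float32)))
for a in range(10,125,10):
  k=(C[...,0]>a)&(C[...,0]<a+5)&(abs(C[...,1])<8)&(C[...,2]>0)&(C[...,2]<25);print(a,np.median(C[k],0).round(1) if k.sum() else None,end=' ')
print()
m=(I.max(-1)<70)&(abs(C[...,1])>10.5)&(abs(C[...,1])<25)&(C[...,0]>85)&(C[...,0]<122)&(C[...,2]>-15)&(C[...,2]<30)
print('cheek',np.percentile(C[m],[2,50,98],axis=0).round(1))
for v in range(256,274,2): print(v,C[v,319].round(1),I[v,319])
a=pickle.load(open('scene0.pkl','rb'))['pixels'].astype(int);b=pickle.load(open('p18scene.pkl','rb'))['pixels'].astype(int)
d=abs(a-b).max(-1)>40
for n,(x0,y0,x1,y1) in dict(jar=(285,165,312,200),case=(234,184,249,222),bottle=(320,182,352,244),cup=(346,260,372,298)).items(): print(n,d[y0:y1,x0:x1].sum(),d[y0:y1,x0:x1].size)
"
```

```text
lens 6836 [-0.008 -0.003 -1.   ] ((163.58758544921875, 0.1987743377685547), 39.95655822753906)
10 [12.4 -0.1  9.3] 20 [22.5 -0.1  9.3] 30 [32.6 -0.1  9.2] 40 [42.6  0.9  9. ] 50 [52.5 -0.1  9.1] 60 [62.6 -0.1  9.1] 70 [72.6 -0.1  9.2] 80 [82.7 -0.2  9.1] 90 [92.4 -0.2  9.3] 100 [102.7  -0.2   9.2] 110 [112.1  -0.2   9.3] 120 [122.2  -0.2   9.9] 
cheek [[ 97.7 -21.1  -5.9]
 [106.4 -10.8   7.8]
 [115.   20.8  13.7]]
256 [12.  -0.1  8.8] [26 25 25]
258 [10.4 -0.1  9.9] [31 31 29]
260 [ 7.5 -0.1  8.8] [30 30 28]
262 [ 5.4 -0.1  9.2] [26 24 24]
264 [-2.5 -0.1 -0.9] [19 21 20]
266 [-2.9 -0.1  2.8] [28 29 29]
268 [-3.5 -0.1  5.9] [29 25 26]
270 [-5.7 -0.1  6. ] [30 29 29]
272 [-7.3 -0.1  7.4] [31 32 30]
jar 0 945
case 0 570
bottle 0 1984
cup 20 988
```

The stand now sits on its button (≈55 mm), with the butt at about x = 4.7, y ≈ 0, z ≈ 0. I'll check that it stays stable over another second.

```bash

python3 -m jog '[{"tx":0,"ty":0,"tz":-0.1,"ax":0,"ay":0,"az":0,"hand":0.5},{"tx":0,"ty":0,"tz":-0.2,"ax":0,"ay":0,"az":0,"hand":0.5},{"tx":0,"ty":0,"tz":-0.2,"ax":0,"ay":0,"az":0,"hand":0.5},{"tx":0,"ty":0,"tz":-0.2,"ax":0,"ay":0,"az":0,"hand":0.5},{"tx":0,"ty":0,"tz":-0.2,"ax":0,"ay":0,"az":0,"hand":0.5}]'
python3 -m jog '[{"tx":0,"ty":0,"tz":0,"ax":0,"ay":0,"az":0,"hand":0.5},{"tx":0,"ty":0,"tz":0,"ax":0,"ay":0,"az":0,"hand":0.5},{"tx":0,"ty":0,"tz":0,"ax":0,"ay":0,"az":0,"hand":0.5},{"tx":0,"ty":0,"tz":0,"ax":0,"ay":0,"az":0,"hand":0.5},{"tx":0,"ty":0,"tz":0,"ax":0,"ay":0,"az":0,"hand":0.5}]'
python3 -c "
from h import *
from bench import snapshot,sense
s=snapshot('wrist')
Rc=rot([0,-25,PSI])
vv,uu=np.mgrid[0:400,0:640];W=P(s,uu,vv);I=s['pixels'].astype(int)
C=Rc.inv().apply((W-SEAT).reshape(-1,3)).reshape(W.shape)
m=(C[...,0]>122)&(C[...,0]<225)&(abs(C[...,1])<50)&(C[...,2]>-12)&(C[...,2]<18)
q=C[m];print(cv2.minEnclosingCircle(q[q[:,0]>130][:,:2].astype(np.float32)))
k=(C[...,0]>30)&(C[...,0]<90)&(abs(C[...,1])<8)&(C[...,2]>0)&(C[...,2]<25);print(np.median(C[k],0))
a=pickle.load(open('p18side.pkl','rb'))['pixels'].astype(int);b=snapshot('side')
d=abs(a-b['pixels'].astype(int)).max(-1)[85:165,315:400];print('side diff',(d>40).sum())
crop(b,310,90,390,160,'pics/d19.png',8)
"
```

```text
time: 17.4
tool_pos: [537.5, 272.9, 501.6]
tcp_rot: [180.0, -25.0, -14.4]
ft_force: [-0.1, -0.2, -0.3]
finger_gap: 43.0
time: 17.82
tool_pos: [537.4, 273.0, 502.8]
tcp_rot: [-180.0, -25.0, -14.4]
ft_force: [0.1, -0.0, -0.9]
finger_gap: 42.8
((163.75350952148438, 0.2183399796485901), 39.90448760986328)
[ 6.09085753e+01 -2.87050507e-04  9.21790974e+00]
side diff 0
```

View pics/d19.png

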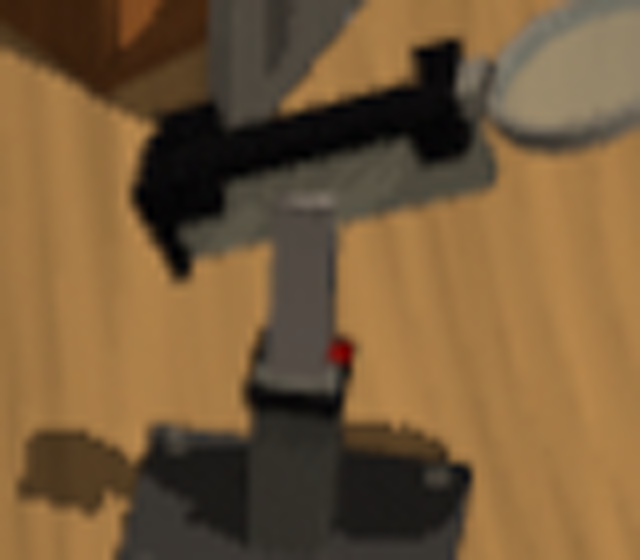

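Everything is stable: the button (340,352) is out on the sleeve rim, the handle lies flat on the spine, and nothing touches it. Handing in.

```bash
python3 -c "
from bench import *
print(hand_in())"
```

```text
the job is handed in; nothing more can be done
None
```

The stand is up with its red lock button out, and the magnifier lies in the cradle, lens at the upper end. I handed the job in at about 18 s of the 64 s allowed; no verdict is reported.

**Stand:** I pinched the spine and pulled to the top stop, felt as about 24 N, before touching the magnifier. The button clicked out there.

**Last checks:**
- **Magnifier:** the butt is about 5 mm from the lip and within 1 mm of the centre line and the spine's top. The handle lies flat and in line within about 0.01 rad. It did not move over the last second before handing in.
- **Bystanders:** the jar, tweezers case and pump bottle look unchanged against the first picture. About 20 pixels differ at the cup's edge; the lens now overlaps it in that view, and I did not check it further.
- **Robot:** the fingers were open and well clear at the end.

**One disagreement:** the handle met the spine about 3 mm lower than measured. The stand had sunk in its lock play while I was setting the magnifier down. It then settled about 5 mm below the top stop, resting on the button at roughly 55 mm. That is above the required 53 mm but with little margin, and picture measurements are good to about 2 mm.

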